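# Bolt down the filling pump's cover in cross order

### The arm

A 6-joint arm with a two-finger parallel gripper is mounted at the origin on a cart in front of the work surface, level with it; the furniture and walls round the work are solid. World frame = base frame: x ahead of the robot, y to its left, z up, the work surface at z = 0. Lengths are in m, angles in rad, forces in N, time in s.
With the tool pointing down it reaches from about 0.35 to 0.875 m from the base axis. Payload 4.2 kg.
Tool frame: the origin (TCP) lies at the centre of the arm's flange, where the gripper is bolted on; the fingertips stand 173 mm ahead of it and the grasp point (between the pads) lies 155 mm ahead of it; z points along the fingers, y is the direction in which the jaws open and shut (so a half turn about z gives the same grasp; the last joint's range is limited). The gripper opens to 85 mm and grips with 20 to 120 N. Pads are 22 mm wide; open, the fingers measure 114 mm over their backs; the gripper's body (76 mm by 85 mm) begins 54 mm behind the grasp point. The pads swing forward as they close: fully open they stand 13 mm farther back than shut.
Start: joints at [1.535, 0.385, 0.008, 0, -1.194, -0.259], TCP at [0.182, 0.598, 0.405] pointing down, gripper open.
Joint ranges: [-3.14, 3.14], [-1.21, 2.06], [-1.07, 1.41], [-3.16, 2.05], [-2.99, -0.16], [-3.1, 3.1]. Speed limits (rad/s): [2.79, 2.79, 3.14, 3.14, 3.14, 3.14].

### API

Orientations are given as a rotation vector (axis times angle).
In Python, from rig import monitor, imaging, robot gives the robot as it stands.
- The arm moves only by the tool send_rows, never from a script. Its argument "deltas" is one flat list of numbers, 7 for each row, row after row: the turn, a rotation vector about the world's x, y, z in rad, then the shift along the world's x, y, z in m, then the opening in per cent of the stroke, from 0 (shut) to 100 (fully open). A call has 1 to 5 rows; each row is the pose to reach, as a shift and turn from the pose commanded when the call began; what a row does not reach only later rows make up. A row lasts 1/12 s, in which the tool goes at most 41.7 mm and 7.16 degrees, less where a joint would pass 70% of its speed; a pose out of reach is approached as far as the arm can. A call with a gripper value outside its range is refused whole. The fingers move at their own pace and stop on an object; the grip force is fixed at half the most. Time passes only in rows, so rows that repeat a pose let the fingers close. It gives the time, the measured TCP pose, the force and the opening at its end, in the units of the state.
- monitor.state(): the state, without advancing time (a new reading comes with each control period).
- imaging.grab_frame(name): name is "scene" or "top"; returns a dict with "frame" (384x512x3 uint8, red, green, blue), "fov_y" (degrees; the focal length in pixels is half the picture's height over the tangent of half this angle, whatever the lens; pixels are square), "cx", "cy" (the principal point, pixels), "R" (3x3) and "t" (3): a world point X has camera coordinates R X + t. Camera axes: x right, y down, z forward; pixel columns grow to the right and rows downward; lengths in m; the calibration is good to about 2 mm. A picture is of the moment at which its call begins. There is no depth.
- robot.hand_in(): hands the job in, once; it reports no verdict.
The state is a dict: "clock": time; "joints": joint angles; "joint_vel": joint speeds; "joint_efforts": joint torques, N m; "tcp_pos": TCP position; "tcp_rot": TCP orientation; "contact_force": force on the tool from outside, world axes, zero at the start; "wrist_torque": the same for the moment, N m; "finger_gap": opening from 0.0 (shut) to 1.0 (fully open).
Only numpy, scipy, OpenCV 4.12 (cv2) and the standard library are available. Lean on these libraries where they do the work, as an engineer would, in place of code of your own. Each camera call takes 0.05 s, during which the arm holds its last target.

### The job

Get the filling pump ready: first take the ring mould off its cover and stand it upright on the cake board, well inside the edges. Then tighten the four wing nuts clockwise, about half a turn each until it stops, one nut at a time and in cross order (any nut first, then the one diagonally opposite, then a third, then the one opposite that), so that the cover seats evenly. Leave the bottle, jar, bowl and timer where they stand.

Things in the scene. Friction and masses are not known exactly. Their poses are not given: they have to be found in the camera images.
- pump: filling pump, fixed to the table: aluminium body 176 x 176 mm with a steel cover 180 x 180 x 12 mm on a blue gasket. Origin on the table under its centre; x points to its back (grey drive box, 60 mm high, reaching 114 mm back), -x to its front (steel outlet pipe, reaching 111 mm forward, 59 mm high). The cover's top is 81 mm above the table at first and sinks to 78 mm as the nuts are tightened. Wing nuts stand at (+-66, +-66) mm
- ring_mould: plain steel ring mould, 56 mm diameter, 50 mm high, about 60 g, left standing on the pump's cover between the wing nuts; origin at the centre of its underside, z up
- cake_board: beige square cake board 208 x 208 x 9 mm, fixed on the table; origin at the centre of its underside, sides along x and y
- nut_0 (a joint): turning angle of the front left (seen from the pump's front) wing nut, rad. 0 = slackest; grows as the nut is turned clockwise seen from above; hard stop (tight) at 3.14. Starts between 0 and 0.35. Stiff to turn (about 0.08 N m), stays where it is left, and sinks up to 3 mm with the cover. Its diagonal partner is nut_2
- nut_0_wing (a point): axis of the front left wing nut, 33 mm above its underside, about halfway up. x axis along the wings. Black upright bar, 12 mm thick (flat sides, to pinch or push), 62 mm long below, 70 mm at the top of its ears, from 20 mm below this point to 10 mm above it (ears 15 mm); under it a steel collar, 29 mm diameter, 12 mm high (top 21 mm below this point), on the cover
- nut_1 (a joint): turning angle of the back left (seen from the pump's front) wing nut, rad. 0 = slackest; grows as the nut is turned clockwise seen from above; hard stop (tight) at 3.14. Starts between 0 and 0.35. Stiff to turn (about 0.08 N m), stays where it is left, and sinks up to 3 mm with the cover. Its diagonal partner is nut_3
- nut_1_wing (a point): axis of the back left wing nut, 33 mm above its underside, about halfway up. x axis along the wings. Black upright bar, 12 mm thick (flat sides, to pinch or push), 62 mm long below, 70 mm at the top of its ears, from 20 mm below this point to 10 mm above it (ears 15 mm); under it a steel collar, 29 mm diameter, 12 mm high (top 21 mm below this point), on the cover
- nut_2 (a joint): turning angle of the back right (seen from the pump's front) wing nut, rad. 0 = slackest; grows as the nut is turned clockwise seen from above; hard stop (tight) at 3.14. Starts between 0 and 0.35. Stiff to turn (about 0.08 N m), stays where it is left, and sinks up to 3 mm with the cover. Its diagonal partner is nut_0
- nut_2_wing (a point): axis of the back right wing nut, 33 mm above its underside, about halfway up. x axis along the wings. Black upright bar, 12 mm thick (flat sides, to pinch or push), 62 mm long below, 70 mm at the top of its ears, from 20 mm below this point to 10 mm above it (ears 15 mm); under it a steel collar, 29 mm diameter, 12 mm high (top 21 mm below this point), on the cover
- nut_3 (a joint): turning angle of the front right (seen from the pump's front) wing nut, rad. 0 = slackest; grows as the nut is turned clockwise seen from above; hard stop (tight) at 3.14. Starts between 0 and 0.35. Stiff to turn (about 0.08 N m), stays where it is left, and sinks up to 3 mm with the cover. Its diagonal partner is nut_1
- nut_3_wing (a point): axis of the front right wing nut, 33 mm above its underside, about halfway up. x axis along the wings. Black upright bar, 12 mm thick (flat sides, to pinch or push), 62 mm long below, 70 mm at the top of its ears, from 20 mm below this point to 10 mm above it (ears 15 mm); under it a steel collar, 29 mm diameter, 12 mm high (top 21 mm below this point), on the cover
- squeeze_bottle: white squeeze bottle, 58 mm diameter, 208 mm high, standing close behind the pump; bystander, origin under its centre
- jam_jar: open jam jar, 76 mm diameter, 157 mm high with the spreader in it; bystander, origin under its centre
- prep_bowl: small steel bowl, 110 mm diameter, 42 mm high; bystander, origin under its centre
- kitchen_timer: white dial timer, 64 mm diameter, 44 mm high; bystander, origin under its centre

How it is judged:
By the outcome, as a careful person would: the job done as asked, in the order asked, and still so for the second after the job is handed in, with the robot touching nothing.
It also fails if it takes over 72 s, if anything falls off the work surface, if the arm or the gripper's body presses on something with over 40 N, if the wrist force passes 120 N, or if a joint passes its speed limit or range.

## Working session

There is one attempt and no reset: what is moved stays moved. The work goes in short steps, Python scripts to look and compute and a tool call to move; the robot and the scene stay as the last step left them, time stands still between calls to the robot, and variables do not carry over. Pictures are saved under pics/ and viewed, and the job is handed in when it is done.

Besides the shell and the picture viewer there is one more tool, called after "Emit:" as name(argument=value, ...), one argument or row to a line, values as JSON. send_rows: Moves the arm, as the interface text tells. Its arguments: {"type":"object","properties":{"deltas":{"type":"array"}},"required":["deltas"]}

```bash
ls -la; mkdir -p pics
python3 - <<'E'
from rig import monitor, imaging, robot
import cv2
print(monitor.state())
for n in ("scene","top"):
    d=imaging.grab_frame(n)
    cv2.imwrite(f"pics/{n}0.png",d["frame"][:,:,::-1])
    print(n,d["fov_y"],d["cx"],d["cy"],d["R"],d["t"], [k for k in d])
E
```

```text
total 12
drwxr-xr-x  3 agent agent 4096 Dec  7 16:11 .
drwxr-xr-x 23 root  root  4096 Dec  7 16:11 ..
drwxr-xr-x  2 agent agent 4096 Dec  7 16:11 pics
{'clock': 0.0, 'joints': array([ 1.53460347e+00,  3.85580724e-01,  6.63470845e-03, -5.27084768e-04,
       -1.19398401e+00, -2.58576292e-01]), 'joint_vel': array([-0.00057921,  0.00021025, -0.00032462,  0.00106374, -0.00025264,
        0.00104791]), 'joint_efforts': array([-5.79205880e-05, -3.92287338e+01,  1.88403207e+01,  4.18622196e+00,
       -4.58371360e-03,  3.45939362e-06]), 'tcp_pos': array([0.18149147, 0.59786068, 0.40360588]), 'tcp_rot': array([ 3.10533704e+00, -4.61330357e-01, -3.92604123e-04]), 'contact_force': array([-0.07293046,  0.22952128,  0.54065027]), 'wrist_torque': array([-0.03670131,  0.05427655,  0.04119884]), 'finger_gap': 0.9981856080954573}
scene 56.65622696601607 256.1324188948344 199.56419336659238 [[-0.84915005 -0.52769472  0.02196546]
 [-0.30262828  0.45205288 -0.83908541]
 [ 0.43285139 -0.71915678 -0.54355607]] [0.47981524 0.29678975 0.64286717] ['frame', 'fov_y', 'cx', 'cy', 'R', 't']
top 55.187408217444165 256.29219550252566 192.84676778000508 [[-0.01819094 -0.99982689  0.00390969]
 [-0.99644568  0.01780746 -0.08233407]
 [ 0.08225019 -0.00539352 -0.99659712]] [-0.08130252  0.62438163  0.98400736] ['frame', 'fov_y', 'cx', 'cy', 'R', 't']
```

View pics/scene0.png

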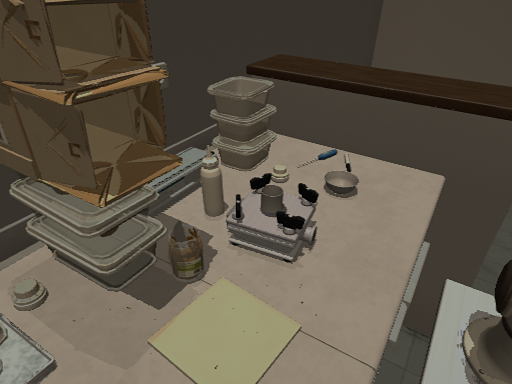

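View pics/top0.png

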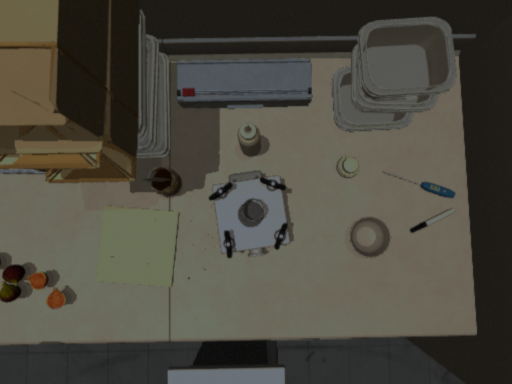

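```bash
cat > h.py <<'E'
import numpy as np, cv2
from rig import monitor, imaging, robot
def cam(d):
    f=192/np.tan(np.radians(d["fov_y"]/2)); return f,d["cx"],d["cy"],np.array(d["R"]),np.array(d["t"])
def back(c,u,v,z):
    f,cx,cy,R,t=c; r=R.T@np.array([(u-cx)/f,(v-cy)/f,1]); C=-R.T@t
    return C+r*(z-C[2])/r[2]
def proj(c,X):
    f,cx,cy,R,t=c; p=R@np.asarray(X,float)+t; return np.array([cx+f*p[0]/p[2],cy+f*p[1]/p[2]])
def grab(n,save=None):
    d=imaging.grab_frame(n); im=d["frame"][:,:,::-1].copy()
    if save: cv2.imwrite(f"pics/{save}.png",im)
    return im,cam(d)
def crop(im,u0,v0,w,h,s,save):
    o=cv2.resize(im[v0:v0+h,u0:u0+w],None,fx=s,fy=s,interpolation=cv2.INTER_CUBIC)
    for u in range(u0-u0%10+10,u0+w,10): cv2.putText(o,str(u),((u-u0)*s,8),0,.3,(0,255,255)); cv2.line(o,((u-u0)*s+s//2,10),((u-u0)*s+s//2,14),(0,255,255))
    for v in range(v0-v0%10+10,v0+h,10): cv2.putText(o,str(v),(0,(v-v0)*s+s//2),0,.3,(0,255,255))
    cv2.imwrite(f"pics/{save}.png",o)
E
python3 - <<'E'
from h import *
im=cv2.imread("pics/top0.png"); im=cv2.convertScaleAbs(im,alpha=1.4)
crop(im,200,110,100,75*2-20,6,"c_top")
im=cv2.imread("pics/scene0.png"); im=cv2.convertScaleAbs(im,alpha=1.4)
crop(im,190,140,140,125,5,"c_scene")
E
```

```text
(no output)
```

View pics/c_top.png

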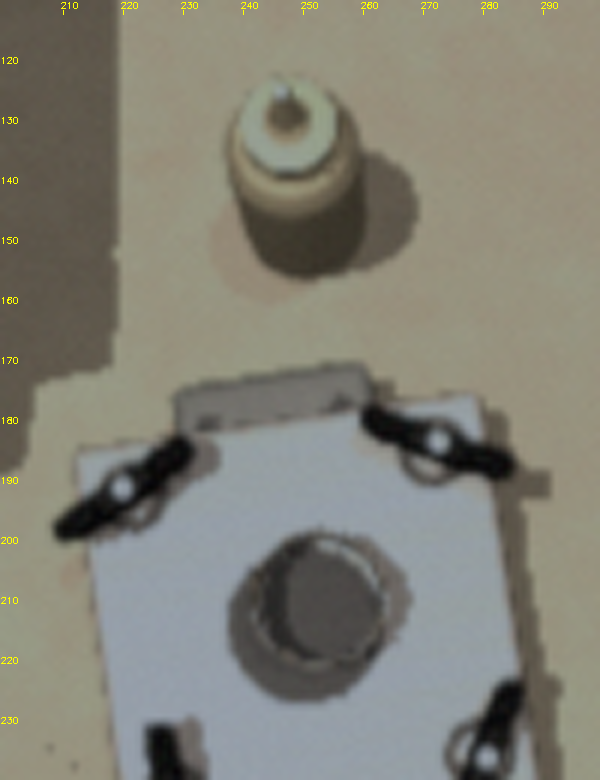

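View pics/c_scene.png

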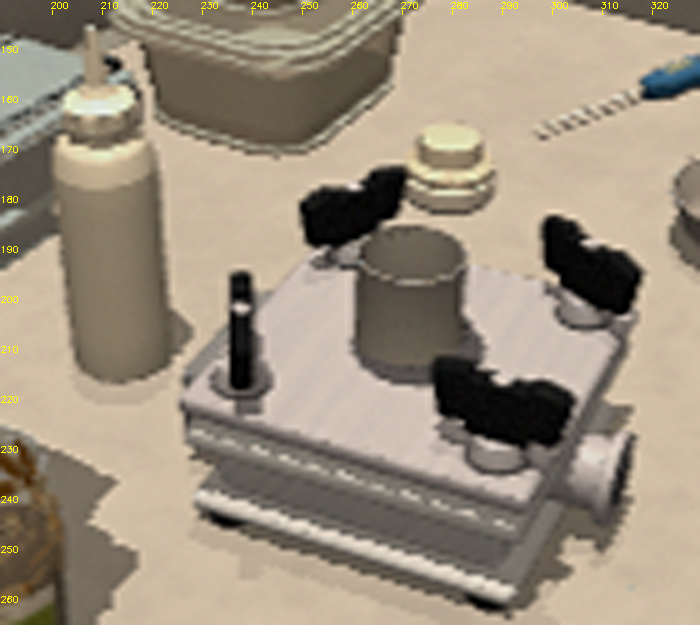

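Run:
```python
from h import *
im=cv2.imread("pics/top0.png"); im=cv2.convertScaleAbs(im,alpha=1.4)
crop(im,200,165,100,98,8,"c_top2".replace("2","2"))
o=cv2.imread("pics/c_top2.png"); print(o.shape)
cv2.imwrite("pics/c_top2.png",cv2.resize(o,(600,588)))
crop(im,90,200,100,95,6,"c_board")
```

```text
(784, 800, 3)
```

View pics/c_top2.png

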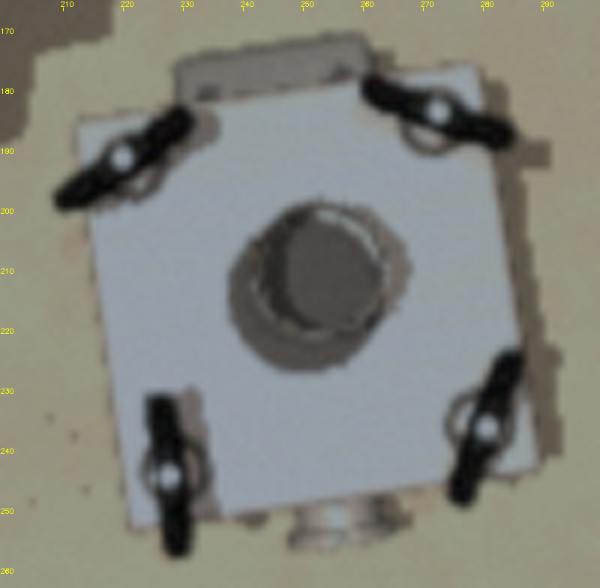

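View pics/c_board.png

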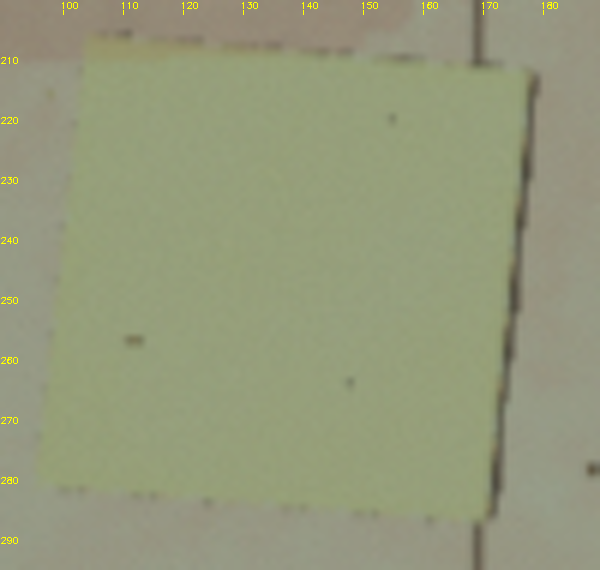

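```bash
cat >> h.py <<'E'
def topcam():
    return 192/np.tan(np.radians(55.187408217444165/2)),256.29219550252566,192.84676778000508,np.array([[-0.01819094,-0.99982689,0.00390969],[-0.99644568,0.01780746,-0.08233407],[0.08225019,-0.00539352,-0.99659712]]),np.array([-0.08130252,0.62438163,0.98400736])
def scenecam():
    return 192/np.tan(np.radians(56.65622696601607/2)),256.1324188948344,199.56419336659238,np.array([[-0.84915005,-0.52769472,0.02196546],[-0.30262828,0.45205288,-0.83908541],[0.43285139,-0.71915678,-0.54355607]]),np.array([0.47981524,0.29678975,0.64286717])
E
python3 - <<'E'
from h import *
c=topcam(); s=scenecam()
P=[back(c,*p,.081) for p in [(221.5,252.8),(212.5,184.5),(278.7,175.3),(289.5,242)]]
for p in P: print(p)
print([np.linalg.norm(P[i]-P[(i+1)%4]) for i in range(4)])
C=np.mean(P,0); xa=(P[1]+P[2]-P[0]-P[3]); ya=(P[0]+P[1]-P[2]-P[3])
a1=np.arctan2(xa[1],xa[0]); a2=np.arctan2(-ya[0],ya[1]); yaw=(a1+a2)/2
print("pump",C,np.degrees([a1,a2]))
R=np.array([[np.cos(yaw),-np.sin(yaw)],[np.sin(yaw),np.cos(yaw)]])
N={0:(-66,66),1:(66,66),2:(66,-66),3:(-66,-66)}
E={0:((226.3,230.8),(229.2,256.7)),1:((230.3,183.7),(210.3,197.8)),2:((261.2,178.7),(284.2,187.3)),3:((285,223.7),(276.2,247.3))}
W={0:(227.8,244),1:(219.8,190.7),2:(272.3,183.2),3:(280.7,235.8)}
for i in range(4):
    n=C[:2]+R@(np.array(N[i])/1000)
    e=[back(c,*q,.127) for q in E[i]]; d=e[0]-e[1]
    print(i,n,back(c,*W[i],.125)[:2],((e[0]+e[1])/2)[:2],np.linalg.norm(d),"ang",np.degrees(np.arctan2(d[1],d[0])),"rel pump",np.degrees(np.arctan2(d[1],d[0])-yaw), "scene",proj(s,[*n,.124]))
print("ring top",back(c,253.2,209,.131),"dia px",56e-3*c[0]/(c[3]@np.array([*C[:2],.131])+c[4])[2])
print("ring scene",back(s,271.7,190.5,.131))
B=[back(c,*q,.009) for q in [(102.5,205.5),(178,211),(170.5,287),(95,281)]]
print("board",np.mean(B,0),[np.linalg.norm(B[i]-B[(i+1)%4]) for i in range(4)]); print(np.array(B))
for q in [(208.5+0,214)]: print("bottle scene base",back(s,212,213,0))
print("bottle top",back(c,247,129,.19))
E
```

```text
[ 4.65695606e-01 -2.80828439e-04  8.10000000e-02]
[0.6420948 0.0212978 0.081    ]
[ 0.6631601  -0.15154986  0.081     ]
[ 0.4899534 -0.1753101  0.081    ]
[np.float64(0.17771412992931823), np.float64(0.17412655926626602), np.float64(0.17482880561421782), np.float64(0.1767022549069622)]
pump [ 0.56522598 -0.07646075  0.081     ] [7.3891997  7.42296108]
0 [ 0.49126913 -0.01951881] [ 0.49017605 -0.01994177] [ 0.4909838  -0.01996572] 0.06324992803523259 ang 5.756683222265445 rel pump -1.649397165121541 scene [289.73421616 215.21458279]
1 [ 0.62216792 -0.0025039 ] [ 0.62159062 -0.00166907] [ 0.62129291 -0.00313419] 0.060363350049578886 ang -55.575761962778614 rel pump -62.98184235016559 scene [237.43020577 200.9633395 ]
2 [ 0.63918283 -0.13340269] [ 0.63796818 -0.13220948] [ 0.638242   -0.13308857] 0.060839747952957754 ang 68.34927680562788 rel pump 60.943196418240895 scene [259.95401263 176.64951805]
3 [ 0.50828404 -0.1504176 ] [ 0.50775739 -0.15000649] [ 0.50863902 -0.14967075] 0.06149054144774587 ang -21.886537316514122 rel pump -29.292617703901108 scene [307.49029759 188.10474305]
ring top [ 0.57452301 -0.08367059  0.131     ] dia px 22.84895823649391
ring scene [ 0.57264458 -0.07937228  0.131     ]
board [0.48353528 0.24041109 0.009     ] [np.float64(0.2107502280490847), np.float64(0.20839547670894198), np.float64(0.20735850309288092), np.float64(0.20714335890970512)]
[[0.59653121 0.33591245 0.009     ]
 [0.5774421  0.12602852 0.009     ]
 [0.37007013 0.14665717 0.009     ]
 [0.39009767 0.35304623 0.009     ]]
bottle scene base [ 0.7547487  -0.06637572  0.        ]
bottle top [ 0.75917234 -0.07269259  0.19      ]
```

Emit:
send_rows(
  deltas=[0,0,0.02,0.02,-0.034,0,100,0,0,0.04,0.039,-0.068,0,100,0,0,0.06,0.059,-0.102,0,100,0,0,0.08,0.078,-0.136,0,100,0,0,0.1,0.098,-0.17,0,100],
)

```text
clock: 0.52
tcp_pos: [0.2799, 0.4262, 0.4043]
tcp_rot: [3.126, -0.303, -0.0]
contact_force: [1.6, -0.1, -0.2]
finger_gap: 1.004
```

Emit:
send_rows(
  deltas=[0,0,0.02,0.02,-0.034,0,100,0,0,0.04,0.039,-0.068,0,100,0,0,0.06,0.059,-0.102,0,100,0,0,0.08,0.078,-0.136,0,100,0,0,0.1,0.098,-0.17,0,100],
)

```text
clock: 0.93
tcp_pos: [0.3778, 0.256, 0.4046]
tcp_rot: [3.138, -0.146, -0.0]
contact_force: [0.7, -0.1, -0.5]
finger_gap: 1.002
```

Emit:
send_rows(
  deltas=[0,0,0.02,0.02,-0.034,0,100,0,0,0.04,0.039,-0.068,0,100,0,0,0.06,0.059,-0.102,0,100,0,0,0.08,0.078,-0.136,0,100,0,0,0.1,0.098,-0.17,0,100],
)

```text
clock: 1.35
tcp_pos: [0.4758, 0.0861, 0.4046]
tcp_rot: [-3.141, -0.01, 0.001]
contact_force: [0.7, 1.1, -0.6]
finger_gap: 0.998
```

Emit:
send_rows(
  deltas=[0,0,0.02,0.02,-0.034,0,100,0,0,0.04,0.039,-0.068,0,100,0,0,0.06,0.059,-0.102,0,100,0,0,0.08,0.078,-0.136,0,100,0,0,0.1,0.098,-0.169,0,100],
)

```text
clock: 1.77
tcp_pos: [0.574, -0.083, 0.4043]
tcp_rot: [-3.137, -0.166, 0.001]
contact_force: [1.3, -0.2, 0.5]
finger_gap: 0.998
```

```bash
cat >> h.py <<'E'
from scipy.spatial.transform import Rotation as Ro
def st():
    s=monitor.state(); R=Ro.from_rotvec(s["tcp_rot"]).as_matrix()
    print("t %.2f"%s["clock"],"q",np.round(s["joints"],3),"tcp",np.round(s["tcp_pos"],4),"yaw %.2f"%np.degrees(np.arctan2(R[1,0],R[0,0])),"tilt",np.round(R[:2,2],3),"F",np.round(s["contact_force"],1),"T",np.round(s["wrist_torque"],2),"gap %.3f"%s["finger_gap"])
    return s
E
python3 - <<'E'
from h import *
st(); a,_=grab("top"); crop(a,190,140,130,120,5,"t1"); b,_=grab("scene"); crop(b,180,60,160,190,3,"s1")
E
```

```text
t 1.77 q [ 0.135  0.309 -0.106 -0.    -1.156  1.541] tcp [ 0.574  -0.083   0.4043] yaw 6.06 tilt [-0.001  0.   ] F [ 1.3 -0.2  0.5] T [ 0.09 -0.11 -0.03] gap 0.998
```

View pics/s1.png

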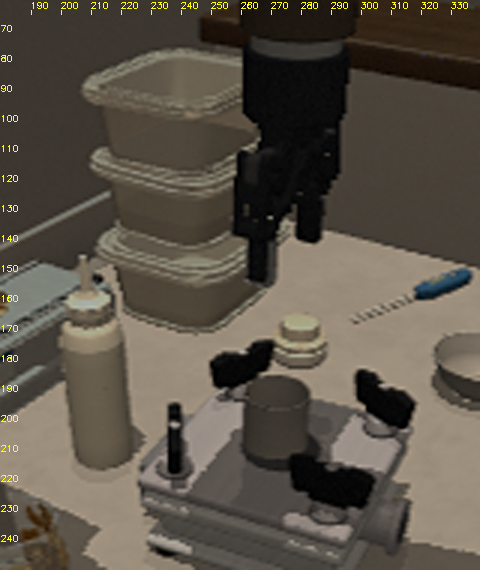

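View pics/t1.png

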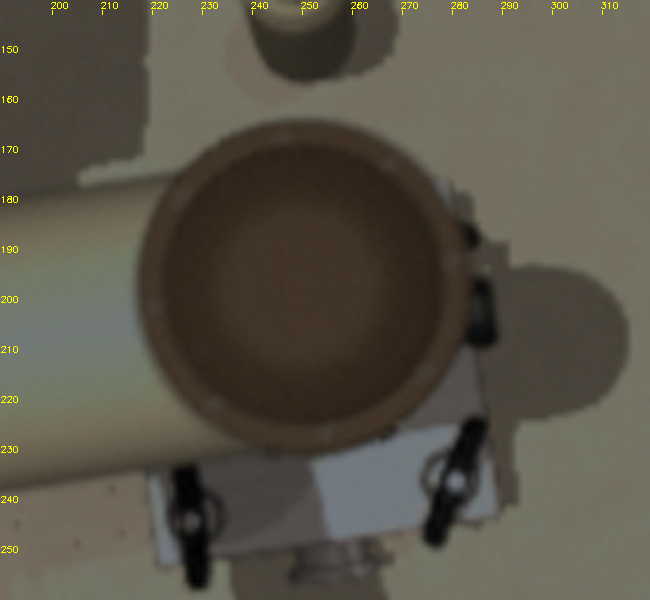

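Run:
```python
from h import *
grab("scene","s1f"); grab("top","t1f")
im=np.hstack([cv2.imread("pics/s1f.png"),cv2.imread("pics/t1f.png")]); cv2.imwrite("pics/f1.png",cv2.resize(im,(800,300)))
```

```text
(no output)
```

View pics/f1.png

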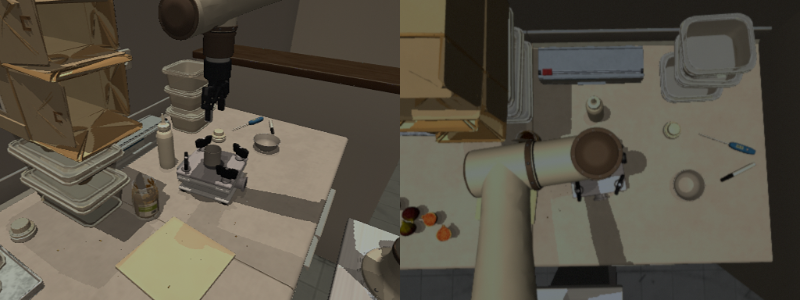

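Run:
```python
from h import *
a=cv2.convertScaleAbs(cv2.imread("pics/scene0.png"),alpha=1.8); crop(a,0,0,210,290,3,"box_s")
a=cv2.convertScaleAbs(cv2.imread("pics/top0.png"),alpha=1.8); crop(a,0,0,200,200,4,"box_t")
```

```text
(no output)
```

View pics/box_s.png

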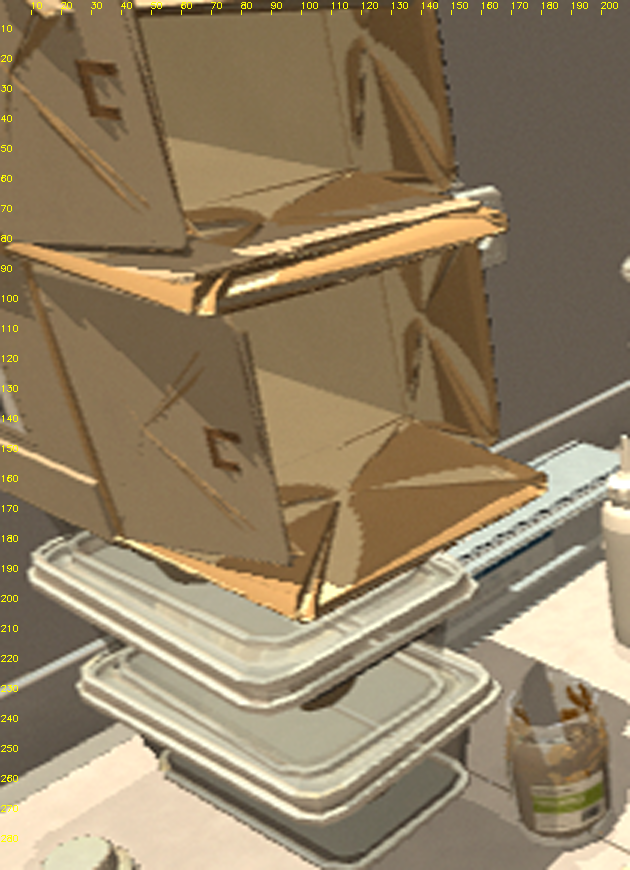

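View pics/box_t.png

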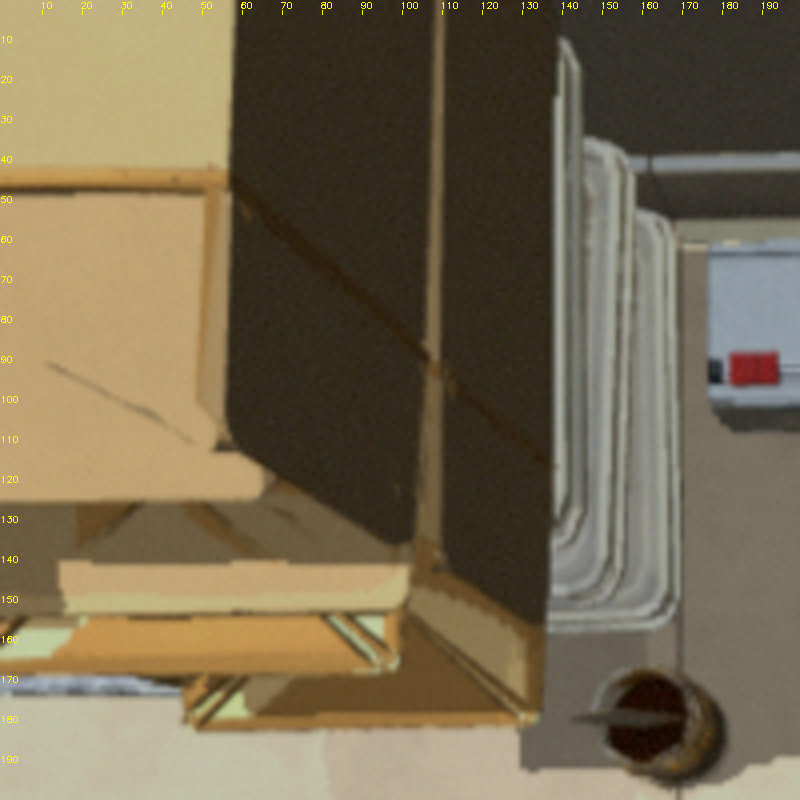

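```bash
cat >> h.py <<'E'
def tri(ut,us):
    A=[]
    for c,u in ((topcam(),ut),(scenecam(),us)):
        f,cx,cy,R,t=c; P=np.array([[f,0,cx],[0,f,cy],[0,0,1]])@np.c_[R,t]; A.append(P)
    X=cv2.triangulatePoints(A[0],A[1],np.array(ut,float),np.array(us,float))[:,0]; X=X[:3]/X[3]
    return X,[proj(c,X)-u for c,u in ((topcam(),ut),(scenecam(),us))]
E
python3 - <<'E'
from h import *
for a,b in (((132,179),(181,161.5)),((47,181),(100,206)),((99,165),(168,73)),((1,168),(67,104)),((168.5,155),(165,230)),((180,187),(200,240))): print(tri(a,b))
s=scenecam();t=topcam()
print(proj(t,[.574,-.083,.4043]))
# wrist cap circle: centre top image (249.5,196)
for z in (.45,.5,.55,.6): print(z,back(t,249.5,196,z), .05*t[0]/(t[3]@np.array([.57,-.08,z])+t[4])[2])
E
```

```text
(array([0.63323992, 0.15966345, 0.29323768]), [array([0.03521537, 0.04817753]), array([-0.06931625, -0.01611555])])
(array([0.63308738, 0.33205687, 0.29272531]), [array([-0.308762  , -0.34503874]), array([0.64751053, 0.21092868])])
(array([0.63803772, 0.16189122, 0.44743049]), [array([-0.33002056, -0.40068805]), array([0.5416801 , 0.15429557])])
(array([0.64171038, 0.32957584, 0.43874961]), [array([-3.30523956, -2.99502491]), array([5.60482539, 2.29052405])])
(array([0.72364952, 0.13692866, 0.08298042]), [array([-0.61347515, -0.83321923]), array([1.22567711, 0.27642386])])
(array([0.64182201, 0.11012291, 0.07202162]), [array([-0.95652982, -1.43927786]), array([2.10116322, 0.36170993])])
[252.09836396 203.16285597]
0.45 [ 0.58297805 -0.07936567  0.45      ] 31.514000936929374
0.5 [ 0.57926663 -0.08002968  0.5       ] 34.46009979764746
0.55 [ 0.57555522 -0.08069369  0.55      ] 38.013838552535596
0.6 [ 0.5718438 -0.0813577  0.6      ] 42.38482390080436
```

Run:
```python
from h import *
a=cv2.convertScaleAbs(cv2.imread("pics/s1f.png"),alpha=1.8); crop(a,180,0,160,130,5,"w_s")
a=cv2.convertScaleAbs(cv2.imread("pics/t1f.png"),alpha=1.8); crop(a,60,130,240,140,3,"w_t")
for c in (scenecam(),topcam()): print(-c[3].T@c[4])
```

```text
[0.21898616 0.58135359 0.58792694]
[ 0.53974862 -0.08709983  1.03238465]
```

View pics/w_s.png

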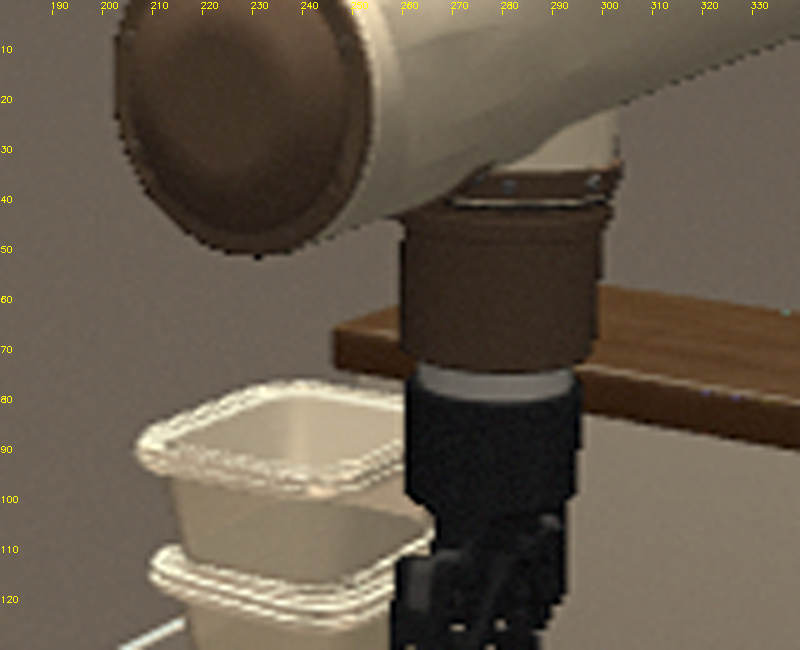

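View pics/w_t.png

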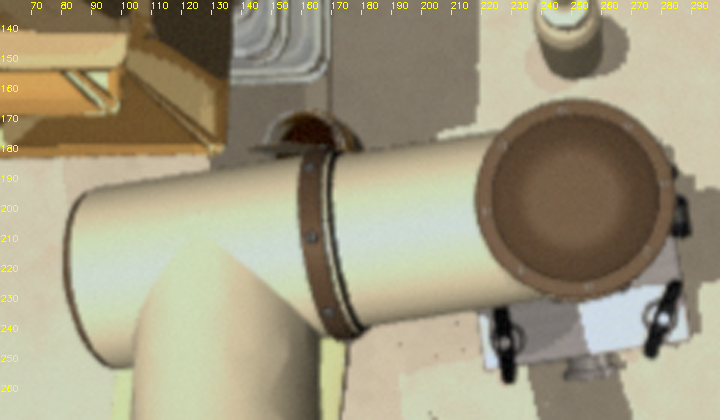

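Run:
```python
from h import *
for a in ((84,222),(90,222)): 
    X,e=tri(a,(228.5,14)); print(X,e, X-[.574,-.083,.4043])
t=topcam()
for z in (.5,.52,.54):
    # upper silhouette points and lower
    for p,q in (((92,193.5),(100,252)),((170,180.5),(180,239))):
        P,Q=back(t,*p,z),back(t,*q,z); print(z,P[:2],Q[:2],np.linalg.norm(P-Q)/2)
```

```text
[0.54183126 0.13984066 0.53624449] [array([1.88039875, 2.72485344]), array([-3.40476384, -0.77081139])] [-0.03216874  0.22284066  0.13194449]
[0.5435336  0.13354464 0.53520889] [array([0.94538581, 1.36728361]), array([-1.69209491, -0.36730492])] [-0.0304664   0.21654464  0.13090889]
0.5 [0.58699646 0.14845448] [0.50266366 0.13545385] 0.042664501639122186
0.5 [0.6039791  0.03538776] [0.51906074 0.020927  ] 0.043070410647647495
0.52 [0.58522151 0.13960545] [0.50405682 0.12709322] 0.041061731849348554
0.52 [0.60156616 0.03078629] [0.51983792 0.01686878] 0.041452392145917394
0.54 [0.58344656 0.13075642] [0.50544998 0.11873258] 0.039458962059574866
0.54 [0.59915323 0.02618482] [0.5206151  0.01281055] 0.03983437364418724
```

Emit:
send_rows(
  deltas=[0,0,0.02,0,0.001,-0.03,100,0,0,0.02,0,0.001,-0.06,100,0,0,0.02,0,0.001,-0.09,100,0,0,0.02,0,0.001,-0.11,100,0,0,0.02,0,0.001,-0.12,100],
)

```text
clock: 2.38
tcp_pos: [0.572, -0.0787, 0.2818]
tcp_rot: [-3.135, -0.199, 0.009]
contact_force: [-1.3, 0.3, 0.4]
finger_gap: 0.999
```

Run:
```python
from h import *
st(); b,_=grab("scene"); crop(cv2.convertScaleAbs(b,alpha=1.6),190,110,150,120,5,"s2")
```

```text
t 2.38 q [ 1.440e-01  4.220e-01 -2.720e-01 -1.000e-03 -8.830e-01  1.555e+00] tcp [ 0.572  -0.0787  0.2818] yaw 7.25 tilt [-0.006  0.   ] F [-1.3  0.3  0.4] T [0.02 0.04 0.07] gap 0.999
```

View pics/s2.png

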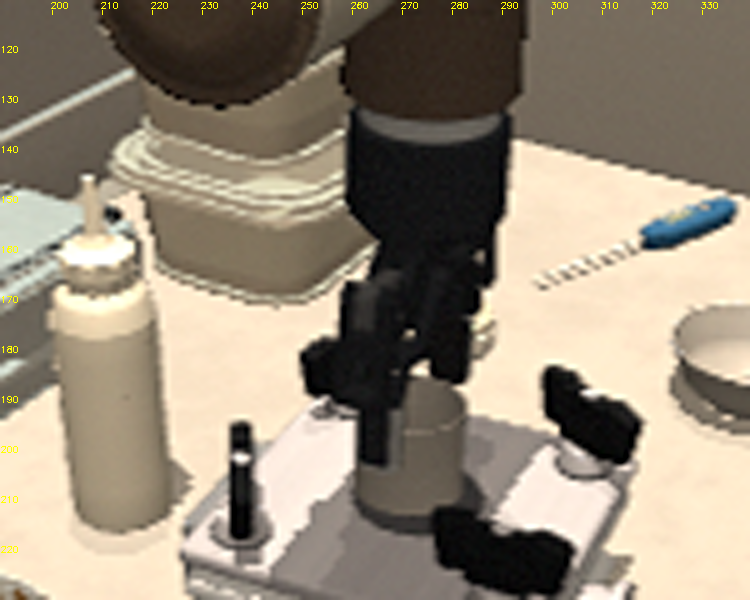

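Emit:
send_rows(
  deltas=[0,0,0,0.001,-0.002,-0.01,100,0,0,0,0.001,-0.002,-0.01,50,0,0,0,0.001,-0.002,-0.01,30,0,0,0,0.001,-0.002,-0.01,30,0,0,0,0.001,-0.002,-0.01,30],
)

```text
clock: 2.85
tcp_pos: [0.575, -0.0819, 0.2765]
tcp_rot: [3.135, 0.197, 0.005]
contact_force: [-0.7, 1.1, 2.6]
finger_gap: 0.615
```

Emit:
send_rows(
  deltas=[0,0,0,0,0,0,30,0,0,0,0,0,0,30,0,0,0,0,0,0,30],
)

```text
clock: 3.1
tcp_pos: [0.5751, -0.0819, 0.2764]
tcp_rot: [3.135, 0.197, 0.005]
contact_force: [-0.2, 1.6, 6.3]
finger_gap: 0.616
```

Run:
```python
from h import *
st(); b,_=grab("scene"); crop(cv2.convertScaleAbs(b,alpha=1.6),220,140,110,100,7,"s3")
```

```text
t 3.10 q [ 1.370e-01  4.320e-01 -2.720e-01  1.000e-03 -8.640e-01  1.559e+00] tcp [ 0.5751 -0.0819  0.2764] yaw 7.20 tilt [ 0.003 -0.   ] F [-0.2  1.6  6.3] T [ 0.27  0.29 -0.06] gap 0.616
```

View pics/s3.png

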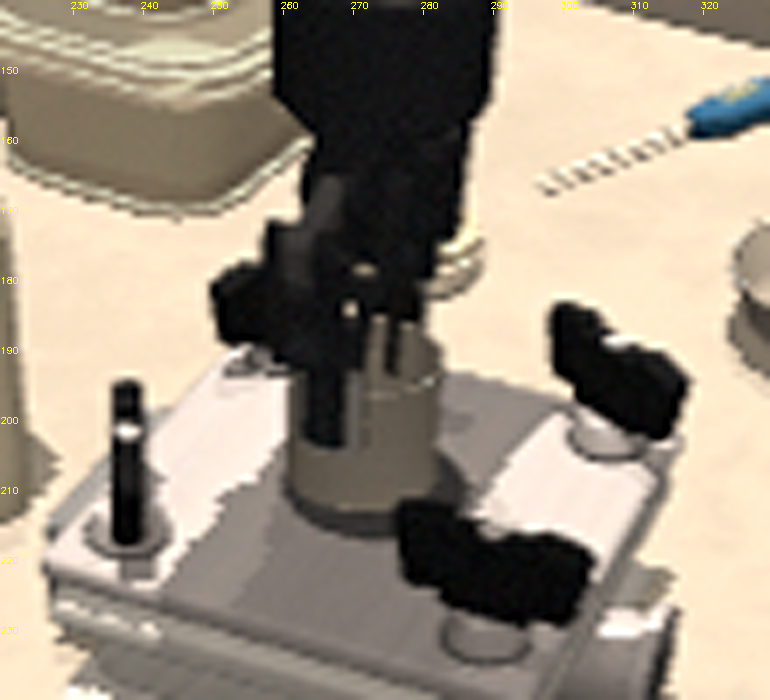

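Emit:
send_rows(
  deltas=[0,0,0,0,0,0.01,30,0,0,0,0,0,0.03,30,0,0,0,0,0,0.06,30,0,0,0,0,0,0.09,30,0,0,0,0,0,0.12,30],
)

```text
clock: 3.57
tcp_pos: [0.5741, -0.0821, 0.3961]
tcp_rot: [-3.135, -0.196, 0.001]
contact_force: [0.1, -0.2, -0.5]
finger_gap: 0.618
```

Run:
```python
from h import *
st(); b,_=grab("scene"); crop(cv2.convertScaleAbs(b,alpha=1.6),220,80,110,150,5,"s4"); grab("top","t4")
```

```text
t 3.57 q [ 0.137  0.315 -0.119 -0.    -1.138  1.559] tcp [ 0.5741 -0.0821  0.3961] yaw 7.16 tilt [-0.001  0.   ] F [ 0.1 -0.2 -0.5] T [ 0.   -0.1  -0.01] gap 0.618
```

View pics/s4.png

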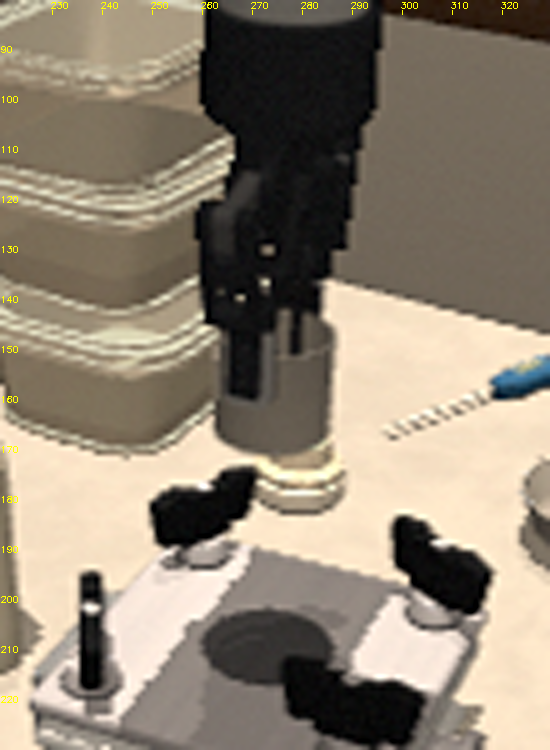

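Emit:
send_rows(
  deltas=[0,0,0,-0.01,0.036,0,30,0,0,0,-0.02,0.072,0,30,0,0,0,-0.03,0.108,0,30,0,0,0,-0.04,0.144,0,30,0,0,0,-0.05,0.18,0,30],
)

```text
clock: 4.08
tcp_pos: [0.5235, 0.0992, 0.3944]
tcp_rot: [-3.135, -0.195, 0.001]
contact_force: [2.3, 0.8, -0.4]
finger_gap: 0.618
```

Emit:
send_rows(
  deltas=[0,0,0,-0.01,0.036,0,30,0,0,0,-0.02,0.072,-0.01,30,0,0,0,-0.03,0.108,-0.04,30,0,0,0,-0.04,0.142,-0.07,30,0,0,0,-0.04,0.142,-0.1,30],
)

```text
clock: 4.5
tcp_pos: [0.484, 0.2438, 0.2958]
tcp_rot: [-3.131, -0.203, -0.009]
contact_force: [1.0, 0.9, -0.2]
finger_gap: 0.618
```

Emit:
send_rows(
  deltas=[0,0,0,0,0,-0.03,30,0,0,0,0,0,-0.06,30,0,0,0,0,0,-0.07,30,0,0,0,0,0,-0.08,30,0,0,0,0,0,-0.08,30],
)

```text
clock: 4.92
tcp_pos: [0.4845, 0.2397, 0.2135]
tcp_rot: [3.134, 0.196, -0.003]
contact_force: [-1.0, 0.3, -0.8]
finger_gap: 0.619
```

Emit:
send_rows(
  deltas=[0,0,0,0,0,-0.004,30,0,0,0,0,0,-0.007,30,0,0,0,0,0,-0.009,30,0,0,0,0,0,-0.009,30],
)

```text
clock: 5.25
tcp_pos: [0.4847, 0.24, 0.2063]
tcp_rot: [-3.135, -0.196, -0.002]
contact_force: [-0.3, 0.6, 0.0]
finger_gap: 0.615
```

Run:
```python
from h import *
st(); b,_=grab("scene"); crop(cv2.convertScaleAbs(b,alpha=1.6),150,240,160,120,5,"s5")
```

```text
t 5.25 q [ 0.76   0.473 -0.436 -0.    -0.66   0.936] tcp [0.4847 0.24   0.2063] yaw 7.16 tilt [0.001 0.001] F [-0.3  0.6  0. ] T [-0.    0.01  0.02] gap 0.615
```

View pics/s5.png

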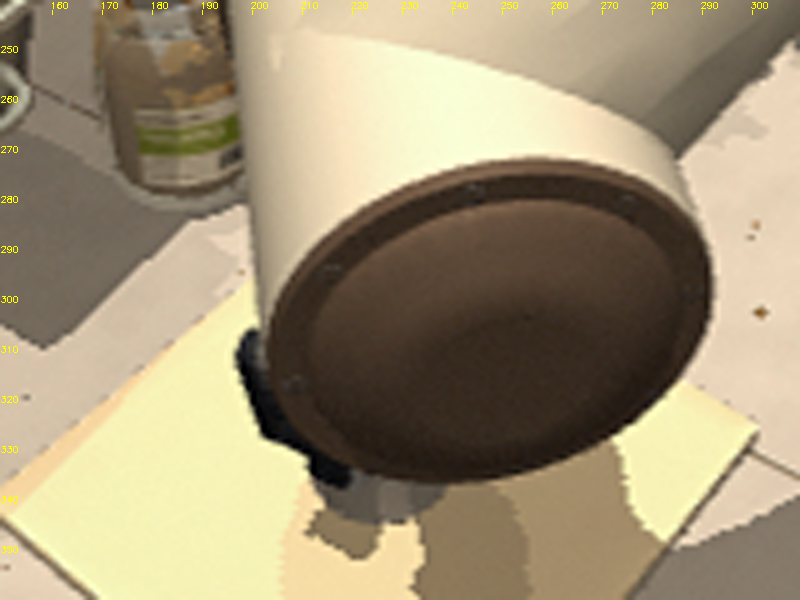

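Emit:
send_rows(
  deltas=[0,0,0,0,0,-0.0015,30,0,0,0,0,0,-0.0025,30,0,0,0,0,0,-0.0025,30],
)

```text
clock: 5.55
tcp_pos: [0.4848, 0.2403, 0.2049]
tcp_rot: [-3.135, -0.197, -0.002]
contact_force: [-2.2, -0.2, 7.4]
finger_gap: 0.618
```

Contact (7 N). Release and go up.

Emit:
send_rows(
  deltas=[0,0,0,0,0,0,64,0,0,0,0,0,0,70,0,0,0,0,0,0,80,0,0,0,0,0,0,100,0,0,0,0,0,0,100],
)

```text
clock: 5.97
tcp_pos: [0.4846, 0.24, 0.2031]
tcp_rot: [3.135, 0.196, -0.0]
contact_force: [1.0, -0.3, -0.6]
finger_gap: 1.003
```

Emit:
send_rows(
  deltas=[0,0,0,0,0,0.01,100,0,0,0,0,0,0.04,100,0,0,0,0,0,0.08,100,0,0,0,0,0,0.12,100,0,0,0,0,0,0.15,100],
)

```text
clock: 6.38
tcp_pos: [0.4847, 0.24, 0.3574]
tcp_rot: [-3.134, -0.197, -0.006]
contact_force: [0.5, 0.6, 0.1]
finger_gap: 1.001
```

Emit:
send_rows(
  deltas=[0,0,-0.005,0.001,-0.038,0,50,0,0,-0.01,0.002,-0.076,0,50,0,0,-0.015,0.003,-0.114,0,50,0,0,-0.02,0.004,-0.152,0,50,0,0,-0.025,0.005,-0.19,0,50],
)

```text
clock: 6.8
tcp_pos: [0.489, 0.0484, 0.3542]
tcp_rot: [-3.137, -0.158, -0.002]
contact_force: [1.3, -1.0, 0.5]
finger_gap: 0.501
```

Emit:
send_rows(
  deltas=[0,0,0,0.001,-0.035,-0.01,50,0,0,0,0.001,-0.07,-0.02,50,0,0,0,0.001,-0.07,-0.03,50],
)

```text
clock: 7.05
tcp_pos: [0.4897, -0.0243, 0.3236]
tcp_rot: [3.138, 0.148, 0.0]
contact_force: [0.2, 0.8, 0.3]
finger_gap: 0.502
```

Run:
```python
from h import *
st(); b,_=grab("scene","s6f"); crop(cv2.convertScaleAbs(b,alpha=1.6),140,150,200,220,3,"s6");a,_=grab("top","t6f"); crop(cv2.convertScaleAbs(a,alpha=1.6),80,150,230,150,3,"t6")
```

```text
t 7.05 q [ 0.282  0.237 -0.432  0.    -0.901  1.383] tcp [ 0.4897 -0.0243  0.3236] yaw 5.41 tilt [ 0. -0.] F [0.2 0.8 0.3] T [0.05 0.02 0.06] gap 0.502
```

View pics/s6.png

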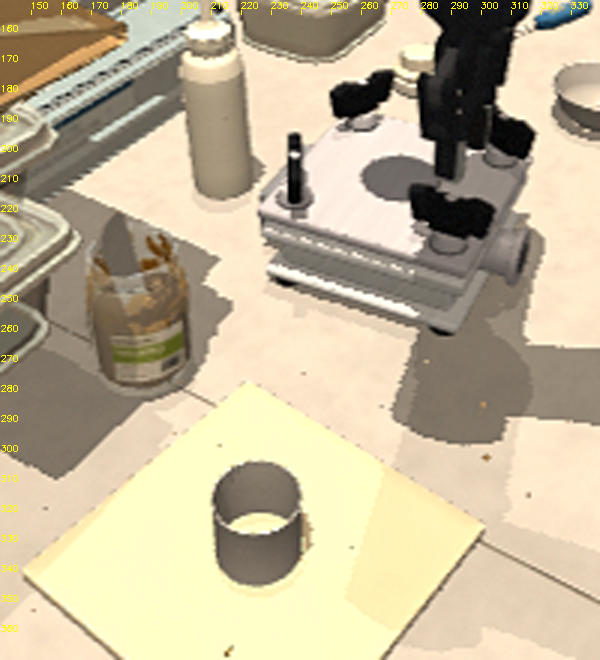

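View pics/t6.png

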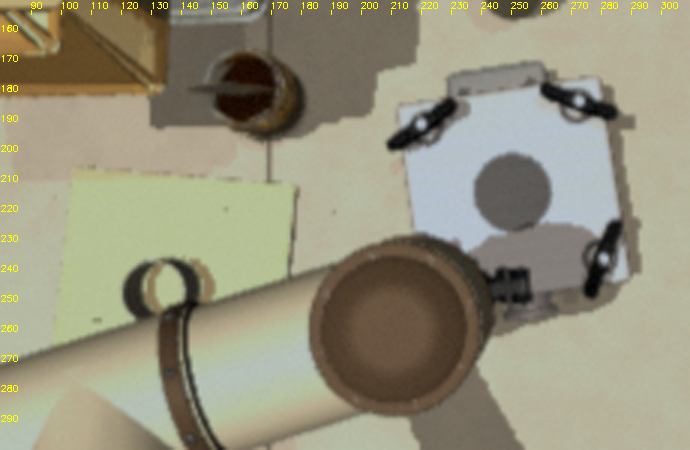

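Emit:
send_rows(
  deltas=[0,0,0.005,0,0,-0.01,50,0,0,0.005,0,0,-0.025,50,0,0,0.005,0,0,-0.04,50,0,0,0.005,0,0,-0.05,50,0,0,0.005,0,0,-0.05,50],
)

```text
clock: 7.57
tcp_pos: [0.4902, -0.0191, 0.2722]
tcp_rot: [3.137, 0.167, -0.005]
contact_force: [-1.1, -0.7, -0.5]
finger_gap: 0.499
```

Run:
```python
from h import *
st(); b,_=grab("scene","s7f"); crop(cv2.convertScaleAbs(b,alpha=1.6),220,130,120,120,5,"s7");a,_=grab("top","t7f")
```

```text
t 7.57 q [ 0.293  0.306 -0.494 -0.    -0.774  1.385] tcp [ 0.4902 -0.0191  0.2722] yaw 6.10 tilt [-0.003 -0.001] F [-1.1 -0.7 -0.5] T [-0.06  0.04  0.02] gap 0.499
```

View pics/s7.png

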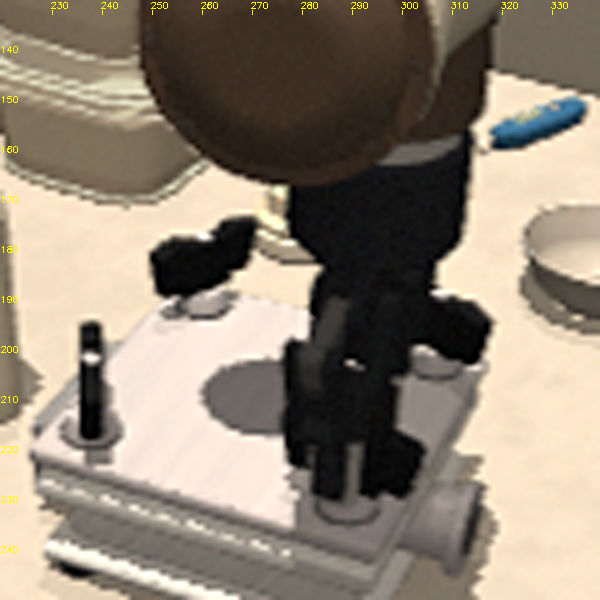

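Emit:
send_rows(
  deltas=[0,0,0,0,0,0,20,0,0,0,0,0,0,0,0,0,0,0,0,0,0,0,0,0,0,0,0,0,0,0,0,0,0,0,0],
)

```text
clock: 8.08
tcp_pos: [0.4908, -0.0193, 0.2744]
tcp_rot: [-3.136, -0.166, -0.004]
contact_force: [-3.4, 5.9, 5.4]
finger_gap: 0.123
```

Run:
```python
from h import *
st()
```

```text
t 8.08 q [ 2.920e-01  3.030e-01 -4.910e-01 -1.000e-03 -7.740e-01  1.385e+00] tcp [ 0.4908 -0.0193  0.2744] yaw 6.05 tilt [0.002 0.001] F [-3.4  5.9  5.4] T [1.42 0.65 0.04] gap 0.123
```

Emit:
send_rows(
  deltas=[0,0,-0.1,0,0,0,0,0,0,-0.2,0,0,0,0,0,0,-0.3,0,0,0,0,0,0,-0.4,0,0,0,0,0,0,-0.5,0,0,0,0],
)

```text
clock: 8.5
tcp_pos: [0.4908, -0.0193, 0.2741]
tcp_rot: [-3.078, 0.622, -0.003]
contact_force: [-1.3, 5.4, 2.6]
finger_gap: 0.126
```

Run:
```python
from h import *
st()
```

```text
t 8.50 q [ 0.292  0.304 -0.491 -0.001 -0.773  0.88 ] tcp [ 0.4908 -0.0193  0.2741] yaw -22.87 tilt [0.002 0.001] F [-1.3  5.4  2.6] T [1.51 0.44 0.07] gap 0.126
```

Emit:
send_rows(
  deltas=[0,0,-0.1,0,0,0,0,0,0,-0.2,0,0,0,0,0,0,-0.3,0,0,0,0,0,0,-0.4,0,0,0,0,0,0,-0.5,0,0,0,0],
)

```text
clock: 8.92
tcp_pos: [0.4908, -0.0192, 0.2738]
tcp_rot: [-2.827, 1.364, -0.002]
contact_force: [-1.2, 5.6, 1.3]
finger_gap: 0.124
```

Emit:
send_rows(
  deltas=[0,0,-0.1,0,0,0,0,0,0,-0.2,0,0,0,0,0,0,-0.3,0,0,0,0,0,0,-0.4,0,0,0,0,0,0,-0.5,0,0,0,0],
)

```text
clock: 9.33
tcp_pos: [0.4908, -0.0191, 0.2735]
tcp_rot: [-2.401, 2.021, -0.001]
contact_force: [-1.0, 6.4, -0.5]
finger_gap: 0.129
```

Emit:
send_rows(
  deltas=[0,0,-0.1,0,0,0,0,0,0,-0.2,0,0,0,0,0,0,-0.3,0,0,0,0,0,0,-0.4,0,0,0,0,0,0,-0.5,0,0,0,0],
)

```text
clock: 9.75
tcp_pos: [0.4908, -0.0191, 0.2732]
tcp_rot: [-1.827, 2.553, 0.001]
contact_force: [-0.3, 5.9, -1.9]
finger_gap: 0.122
```

Emit:
send_rows(
  deltas=[0,0,-0.1,0,0,0,0,0,0,-0.2,0,0,0,0,0,0,-0.3,0,0,0,0,0,0,-0.4,0,0,0,0,0,0,-0.5,0,0,0,0],
)

```text
clock: 10.17
tcp_pos: [0.4908, -0.0191, 0.2729]
tcp_rot: [-1.138, 2.925, 0.002]
contact_force: [0.2, 6.5, -5.1]
finger_gap: 0.121
```

Run:
```python
from h import *
st()
```

```text
t 10.17 q [ 0.292  0.305 -0.492 -0.002 -0.771 -1.119] tcp [ 0.4908 -0.0191  0.2729] yaw -137.48 tilt [0.002 0.002] F [ 0.2  6.5 -5.1] T [ 1.42 -0.44  0.11] gap 0.121
```

Emit:
send_rows(
  deltas=[0,0,-0.06,0,0,-0.001,0,0,0,-0.12,0,0,-0.001,0,0,0,-0.18,0,0,-0.001,0,0,0,-0.24,0,0,-0.001,0,0,0,-0.3,0,0,-0.001,0],
)

```text
clock: 10.58
tcp_pos: [0.4908, -0.0191, 0.2726]
tcp_rot: [-0.692, 3.062, 0.002]
contact_force: [-1.1, 7.3, 0.3]
finger_gap: 0.124
```

Run:
```python
from h import *
st()
```

```text
t 10.58 q [ 0.292  0.306 -0.493 -0.002 -0.769 -1.418] tcp [ 0.4908 -0.0191  0.2726] yaw -154.54 tilt [0.002 0.002] F [-1.1  7.3  0.3] T [1.5  0.07 0.06] gap 0.124
```

Emit:
send_rows(
  deltas=[0,0,-0.04,0,0,0,0,0,0,-0.08,0,0,0,0,0,0,-0.12,0,0,0,0],
)

```text
clock: 10.83
tcp_pos: [0.4909, -0.0187, 0.2726]
tcp_rot: [-0.52, 3.096, 0.001]
contact_force: [-1.1, 7.5, 0.6]
finger_gap: 0.124
```

Run:
```python
from h import *
st()
```

```text
t 10.83 q [ 0.293  0.306 -0.493 -0.    -0.77  -1.531] tcp [ 0.4909 -0.0187  0.2726] yaw -160.94 tilt [0.002 0.001] F [-1.1  7.5  0.6] T [2.18 0.36 2.03] gap 0.124
```

Emit:
send_rows(
  deltas=[0,0,0,0,0,0,10,0,0,0,0,0,0,50,0,0,0,0,0,0,50,0,0,0,0,0,0.03,50,0,0,0,0,0,0.06,50],
)

```text
clock: 11.25
tcp_pos: [0.4902, -0.0204, 0.3316]
tcp_rot: [0.509, -3.095, 0.001]
contact_force: [1.0, 0.9, 0.4]
finger_gap: 0.497
```

Run:
```python
from h import *
st(); b,_=grab("scene","s8f"); crop(cv2.convertScaleAbs(b,alpha=1.6),220,130,120,120,5,"s8");a,_=grab("top","t8f");crop(cv2.convertScaleAbs(a,alpha=1.6),200,165,100,98,6,"t8")
```

```text
t 11.25 q [ 0.29   0.229 -0.42   0.    -0.927 -1.535] tcp [ 0.4902 -0.0204  0.3316] yaw -161.33 tilt [-0.005 -0.001] F [1.  0.9 0.4] T [ 0.02 -0.17  0.03] gap 0.497
```

View pics/s8.png

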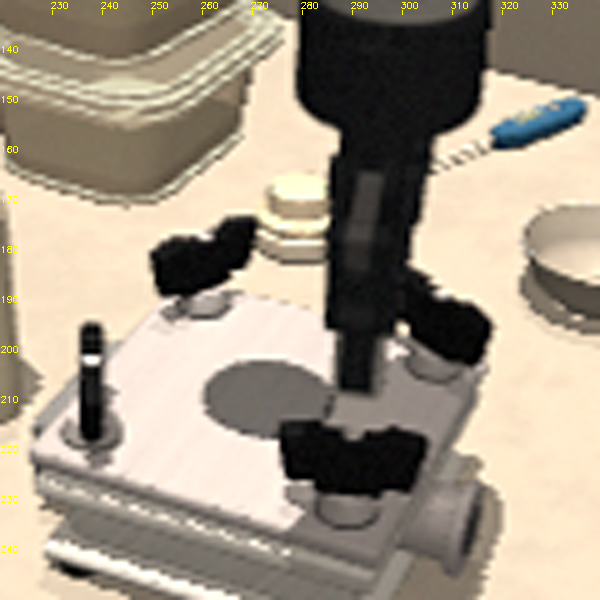

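View pics/t8.png

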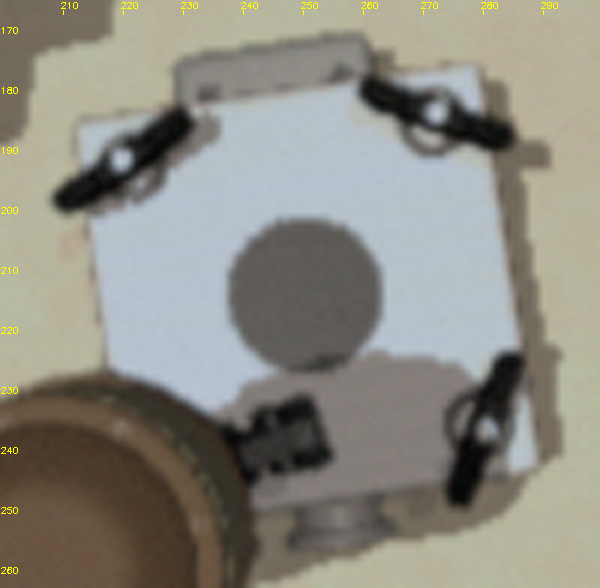

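Emit:
send_rows(
  deltas=[0,0,0.12,0.02,-0.016,0.005,50,0,0,0.24,0.04,-0.031,0.005,50,0,0,0.36,0.06,-0.046,0.005,50,0,0,0.48,0.08,-0.061,0.005,50,0,0,0.6,0.1,-0.076,0.005,50],
)

```text
clock: 11.77
tcp_pos: [0.5913, -0.0972, 0.337]
tcp_rot: [-1.411, 2.807, -0.0]
contact_force: [0.7, 0.1, 0.4]
finger_gap: 0.498
```

Emit:
send_rows(
  deltas=[0,0,0.12,0.02,-0.016,0,50,0,0,0.24,0.04,-0.031,0,50,0,0,0.36,0.047,-0.037,0,50,0,0,0.48,0.047,-0.037,0,50,0,0,0.6,0.047,-0.037,0,50],
)

```text
clock: 12.18
tcp_pos: [0.638, -0.1342, 0.3361]
tcp_rot: [2.176, -2.265, -0.001]
contact_force: [-0.6, 0.8, 0.4]
finger_gap: 0.502
```

Emit:
send_rows(
  deltas=[0,0,0.12,0,0,0,50,0,0,0.24,0,0,0,50,0,0,0.36,0,0,0,50,0,0,0.48,0,0,0,50,0,0,0.6,0,0,0,50],
)

```text
clock: 12.6
tcp_pos: [0.6374, -0.1335, 0.3367]
tcp_rot: [2.749, -1.52, -0.001]
contact_force: [0.3, 0.1, -0.0]
finger_gap: 0.503
```

Emit:
send_rows(
  deltas=[0,0,0.12,0,0,0,50,0,0,0.24,0,0,0,50,0,0,0.36,0,0,0,50,0,0,0.48,0,0,0,50,0,0,0.6,0,0,0,50],
)

```text
clock: 13.02
tcp_pos: [0.6374, -0.1335, 0.3367]
tcp_rot: [3.076, -0.639, -0.001]
contact_force: [0.2, 0.7, -0.4]
finger_gap: 0.497
```

Emit:
send_rows(
  deltas=[0,0,0.12,0,0,0,50,0,0,0.24,0,0,0,50,0,0,0.36,0,0,0,50,0,0,0.48,0,0,0,50,0,0,0.6,0,0,0,50],
)

```text
clock: 13.43
tcp_pos: [0.6374, -0.1335, 0.3367]
tcp_rot: [-3.127, -0.298, 0.001]
contact_force: [0.3, -0.9, 0.7]
finger_gap: 0.501
```

Emit:
send_rows(
  deltas=[0,0,0.12,0,0,0,50,0,0,0.24,0,0,0,50,0,0,0.36,0,0,0,50,0,0,0.48,0,0,0,50,0,0,0.6,0,0,0,50],
)

```text
clock: 13.85
tcp_pos: [0.6374, -0.1335, 0.3367]
tcp_rot: [-2.9, -1.209, 0.001]
contact_force: [-0.5, 0.3, 0.2]
finger_gap: 0.5
```

Run:
```python
from h import *
st(); grab("top","t9f"); b,_=grab("scene","s9f"); crop(cv2.convertScaleAbs(b,alpha=1.6),220,130,120,120,5,"s9")
im=cv2.convertScaleAbs(cv2.imread("pics/t9f.png"),alpha=1.6); crop(im,200,165,100,98,6,"t9")
```

```text
t 13.85 q [ 0.042  0.479 -0.017  0.    -1.075  2.319] tcp [ 0.6374 -0.1335  0.3367] yaw 45.27 tilt [-0. -0.] F [-0.5  0.3  0.2] T [ 0.02 -0.01  0.  ] gap 0.500
```

View pics/t9.png

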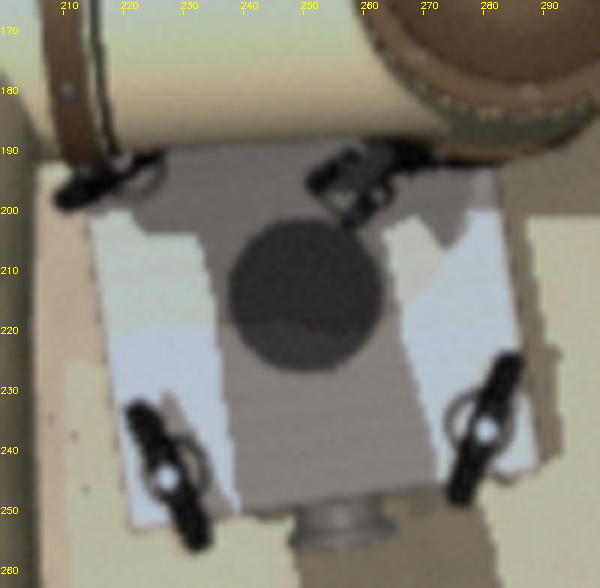

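View pics/s9.png

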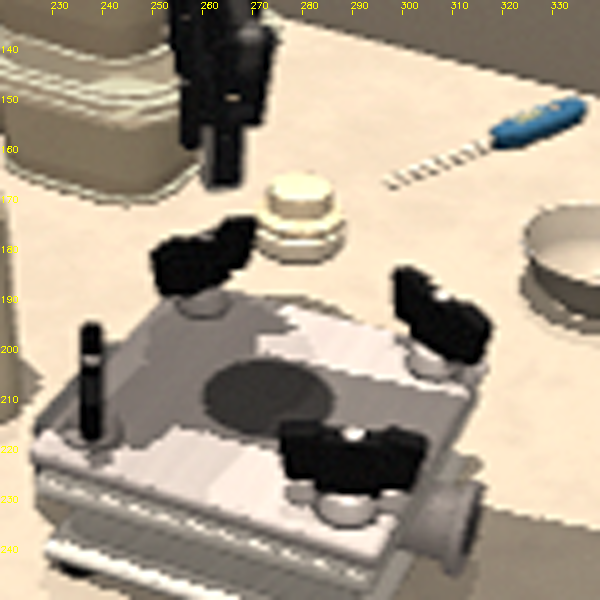

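Emit:
send_rows(
  deltas=[0,0,0.12,0.001,0.0,0,50,0,0,0.24,0.001,0.0,0,50,0,0,0.36,0.001,0.0,0,50,0,0,0.4,0.001,0.0,-0.01,50,0,0,0.4,0.001,0.0,-0.025,50],
)

```text
clock: 14.37
tcp_pos: [0.639, -0.1333, 0.3135]
tcp_rot: [2.606, 1.75, 0.005]
contact_force: [-0.5, -0.2, -0.5]
finger_gap: 0.498
```

Emit:
send_rows(
  deltas=[0,0,0,0,0,-0.015,50,0,0,0,0,0,-0.03,50,0,0,0,0,0,-0.039,50,0,0,0,0,0,-0.039,50],
)

```text
clock: 14.7
tcp_pos: [0.6378, -0.1332, 0.2705]
tcp_rot: [-2.606, -1.749, 0.006]
contact_force: [0.6, 1.0, -0.6]
finger_gap: 0.502
```

Run:
```python
from h import *
st(); b,_=grab("scene","s10f"); crop(cv2.convertScaleAbs(b,alpha=2),220,130,80,90,7,"s10")
```

```text
t 14.70 q [ 4.200e-02  5.430e-01 -8.900e-02 -1.000e-03 -9.440e-01  2.712e+00] tcp [ 0.6378 -0.1332  0.2705] yaw 67.74 tilt [-0.005  0.   ] F [ 0.6  1.  -0.6] T [-0.02  0.01 -0.01] gap 0.502
```

View pics/s10.png

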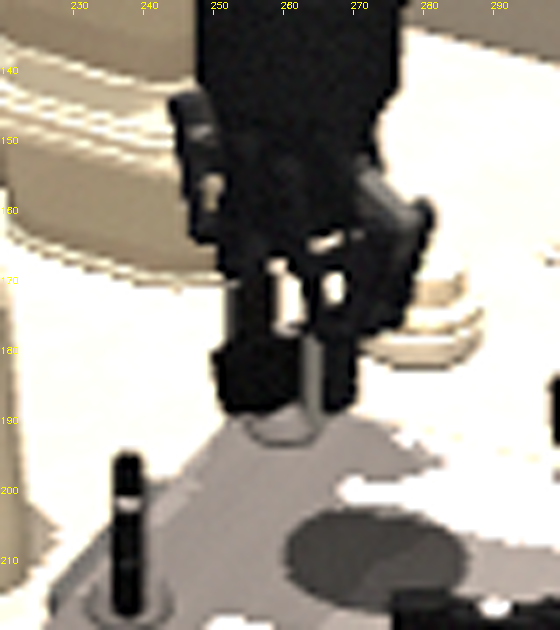

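Emit:
send_rows(
  deltas=[0,0,0,0,0,0.002,20,0,0,0,0,0,0.002,0,0,0,0,0,0,0.002,0,0,0,0,0,0,0.002,0,0,0,0,0,0,0.002,0],
)

```text
clock: 15.17
tcp_pos: [0.6386, -0.1329, 0.2767]
tcp_rot: [2.605, 1.754, 0.002]
contact_force: [-3.2, 2.2, 5.0]
finger_gap: 0.125
```

Emit:
send_rows(
  deltas=[0,0,-0.1,0,0,0,0,0,0,-0.2,0,0,0,0,0,0,-0.3,0,0,0,0,0,0,-0.4,0,0,0,0,0,0,-0.5,0,0,0,0],
)

```text
clock: 15.58
tcp_pos: [0.6386, -0.1328, 0.2764]
tcp_rot: [2.961, 1.049, 0.002]
contact_force: [-2.3, 1.8, 4.4]
finger_gap: 0.125
```

Run:
```python
from h import *
st()
```

```text
t 15.58 q [ 0.042  0.537 -0.083  0.    -0.949  2.209] tcp [ 0.6386 -0.1328  0.2764] yaw 39.00 tilt [ 0.001 -0.   ] F [-2.3  1.8  4.4] T [0.44 0.5  0.04] gap 0.125
```

Emit:
send_rows(
  deltas=[0,0,-0.1,0,0,0,0,0,0,-0.2,0,0,0,0,0,0,-0.3,0,0,0,0,0,0,-0.4,0,0,0,0,0,0,-0.5,0,0,-0.001,0],
)

```text
clock: 16.0
tcp_pos: [0.6387, -0.1327, 0.2758]
tcp_rot: [3.128, 0.284, 0.002]
contact_force: [-4.6, 4.1, 10.4]
finger_gap: 0.124
```

Emit:
send_rows(
  deltas=[0,0,-0.1,0,0,0,0,0,0,-0.2,0,0,0,0,0,0,-0.3,0,0,0,0,0,0,-0.4,0,0,0,0,0,0,-0.5,0,0,0,0],
)

```text
clock: 16.42
tcp_pos: [0.6387, -0.1327, 0.2756]
tcp_rot: [-3.101, 0.499, -0.003]
contact_force: [-1.6, 2.8, 5.1]
finger_gap: 0.123
```

Emit:
send_rows(
  deltas=[0,0,-0.1,0,0,0,0,0,0,-0.2,0,0,0,0,0,0,-0.3,0,0,0,0,0,0,-0.4,0,0,0,0,0,0,-0.5,0,0,-0.001,0],
)

```text
clock: 16.83
tcp_pos: [0.6388, -0.1326, 0.275]
tcp_rot: [-2.881, 1.25, -0.003]
contact_force: [-4.6, 3.2, 10.9]
finger_gap: 0.122
```

Emit:
send_rows(
  deltas=[0,0,-0.1,0,0,0,0,0,0,-0.2,0,0,0,0,0,0,-0.3,0,0,0,0,0,0,-0.4,0,0,0,0,0,0,-0.5,0,0,0,0],
)

```text
clock: 17.25
tcp_pos: [0.6389, -0.1325, 0.275]
tcp_rot: [-2.482, 1.924, -0.003]
contact_force: [-1.9, 2.9, 5.7]
finger_gap: 0.126
```

Emit:
send_rows(
  deltas=[0,0,-0.06,0,0,0,0,0,0,-0.12,0,0,0,0,0,0,-0.18,0,0,0,0,0,0,-0.24,0,0,0,0,0,0,-0.28,0,0,0,0],
)

```text
clock: 17.67
tcp_pos: [0.639, -0.1326, 0.2748]
tcp_rot: [-2.191, 2.249, -0.003]
contact_force: [-0.5, 2.0, 4.7]
finger_gap: 0.126
```

Run:
```python
from h import *
st()
```

```text
t 17.67 q [ 0.043  0.539 -0.085  0.    -0.945 -0.069] tcp [ 0.639  -0.1326  0.2748] yaw -91.48 tilt [ 0.003 -0.   ] F [-0.5  2.   4.7] T [0.48 0.45 0.01] gap 0.126
```

Emit:
send_rows(
  deltas=[0,0,-0.04,0,0,0,0,0,0,-0.08,0,0,0,0,0,0,-0.12,0,0,0,0],
)

```text
clock: 17.92
tcp_pos: [0.6391, -0.1326, 0.2747]
tcp_rot: [-2.053, 2.375, -0.003]
contact_force: [-1.1, 2.9, 5.3]
finger_gap: 0.122
```

Run:
```python
from h import *
st()
```

```text
t 17.92 q [ 0.043  0.539 -0.085  0.    -0.944 -0.188] tcp [ 0.6391 -0.1326  0.2747] yaw -98.31 tilt [ 0.003 -0.   ] F [-1.1  2.9  5.3] T [0.56 0.39 0.09] gap 0.122
```

Emit:
send_rows(
  deltas=[0,0,-0.03,0,0,0,0,0,0,-0.06,0,0,0,0,0,0,-0.08,0,0,0,0],
)

```text
clock: 18.17
tcp_pos: [0.6391, -0.1326, 0.2747]
tcp_rot: [-1.958, 2.455, -0.003]
contact_force: [-1.5, 2.6, 4.5]
finger_gap: 0.124
```

Run:
```python
from h import *
st()
```

```text
t 18.17 q [ 0.043  0.539 -0.085  0.    -0.944 -0.267] tcp [ 0.6391 -0.1326  0.2747] yaw -102.86 tilt [ 0.003 -0.   ] F [-1.5  2.6  4.5] T [0.5  0.4  0.09] gap 0.124
```

Not at the stop yet (2.98 rad).

Emit:
send_rows(
  deltas=[0,0,-0.03,0,0,0,0,0,0,-0.06,0,0,0,0,0,0,-0.08,0,0,0,0],
)

```text
clock: 18.42
tcp_pos: [0.6391, -0.1326, 0.2746]
tcp_rot: [-1.858, 2.531, -0.003]
contact_force: [-0.8, 1.9, 4.3]
finger_gap: 0.125
```

Run:
```python
from h import *
st()
```

```text
t 18.42 q [ 0.043  0.539 -0.085  0.    -0.944 -0.348] tcp [ 0.6391 -0.1326  0.2746] yaw -107.44 tilt [ 0.003 -0.   ] F [-0.8  1.9  4.3] T [0.56 0.37 0.1 ] gap 0.125
```

Emit:
send_rows(
  deltas=[0,0,-0.03,0,0,0,0,0,0,-0.06,0,0,0,0],
)

```text
clock: 18.58
tcp_pos: [0.6391, -0.1327, 0.2746]
tcp_rot: [-1.782, 2.585, -0.003]
contact_force: [-0.9, 2.1, 5.4]
finger_gap: 0.125
```

Run:
```python
from h import *
st()
```

```text
t 18.58 q [ 0.043  0.539 -0.085  0.001 -0.944 -0.407] tcp [ 0.6391 -0.1327  0.2746] yaw -110.86 tilt [ 0.003 -0.   ] F [-0.9  2.1  5.4] T [0.38 0.39 0.49] gap 0.125
```

Emit:
send_rows(
  deltas=[0,0,-0.02,0,0,0,0,0,0,-0.03,0,0,0,0],
)

```text
clock: 18.75
tcp_pos: [0.6391, -0.1326, 0.2746]
tcp_rot: [-1.748, 2.609, -0.004]
contact_force: [-1.8, 1.7, 5.2]
finger_gap: 0.122
```

Run:
```python
from h import *
st()
```

```text
t 18.75 q [ 0.043  0.539 -0.085  0.002 -0.944 -0.434] tcp [ 0.6391 -0.1326  0.2746] yaw -112.36 tilt [ 0.002 -0.001] F [-1.8  1.7  5.2] T [0.38 0.4  1.07] gap 0.122
```

Emit:
send_rows(
  deltas=[0,0,0,0,0,0,10,0,0,0,0,0,0,50,0,0,0,0,0,0,50,0,0,0,0,0,0.03,50,0,0,0,0,0,0.06,50],
)

```text
clock: 19.17
tcp_pos: [0.638, -0.1332, 0.3309]
tcp_rot: [1.739, -2.61, -0.006]
contact_force: [1.5, -0.6, 0.7]
finger_gap: 0.503
```

Emit:
send_rows(
  deltas=[0,0,0.12,-0.025,0.01,0,50,0,0,0.24,-0.05,0.03,0,50,0,0,0.36,-0.059,0.065,0,50,0,0,0.48,-0.059,0.1,0,50,0,0,0.6,-0.059,0.13,0,50],
)

```text
clock: 19.58
tcp_pos: [0.5786, -0.002, 0.3332]
tcp_rot: [-2.442, 1.976, 0.0]
contact_force: [0.6, 0.9, 0.2]
finger_gap: 0.499
```

Run:
```python
from h import *
st(); a,_=grab("scene","s11f"); crop(cv2.convertScaleAbs(a,alpha=1.6),0,0,340,250,2,"s11");a,_=grab("top","t11f"); crop(cv2.convertScaleAbs(a,alpha=1.6),60,100,240,170,3,"t11")
```

```text
t 19.58 q [ 0.276  0.367 -0.21  -0.    -0.993 -0.066] tcp [ 0.5786 -0.002   0.3332] yaw -77.94 tilt [0. 0.] F [0.6 0.9 0.2] T [ 0.04 -0.06 -0.03] gap 0.499
```

View pics/s11.png

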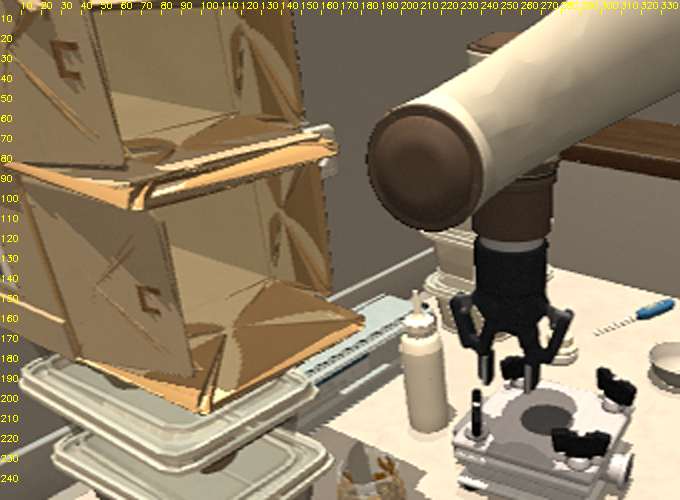

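View pics/t11.png

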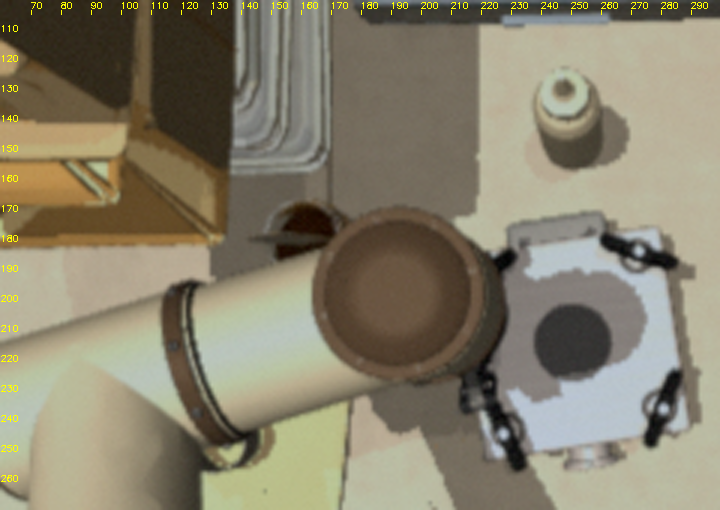

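Emit:
send_rows(
  deltas=[0,0,0.1,0.01,0,0,50,0,0,0.2,0.02,0,0,50,0,0,0.3,0.03,0,0,50,0,0,0.38,0.04,0,0,50,0,0,0.38,0.043,0,0,50],
)

```text
clock: 20.1
tcp_pos: [0.6236, -0.0037, 0.3324]
tcp_rot: [2.768, -1.486, -0.0]
contact_force: [0.9, 1.0, 0.3]
finger_gap: 0.499
```

Emit:
send_rows(
  deltas=[0,0,0.01,0,0,-0.015,50,0,0,0.01,0,0,-0.03,50,0,0,0.01,0,0,-0.045,50,0,0,0.01,0,0,-0.06,50,0,0,0.01,0,0,-0.06,50],
)

```text
clock: 20.52
tcp_pos: [0.6211, -0.0038, 0.2694]
tcp_rot: [2.769, -1.476, -0.01]
contact_force: [-0.4, -0.3, -1.2]
finger_gap: 0.498
```

Run:
```python
from h import *
st(); b,_=grab("scene","s12f"); crop(cv2.convertScaleAbs(b,alpha=2),200,130,100,100,6,"s12");a,_=grab("top","t12f"); crop(cv2.convertScaleAbs(a,alpha=1.6),60,100,240,170,3,"t12")
```

```text
t 20.52 q [ 0.254  0.5   -0.171 -0.002 -0.907  0.339] tcp [ 0.6211 -0.0038  0.2694] yaw -56.11 tilt [-0.008 -0.001] F [-0.4 -0.3 -1.2] T [-0.03  0.07 -0.03] gap 0.498
```

View pics/s12.png

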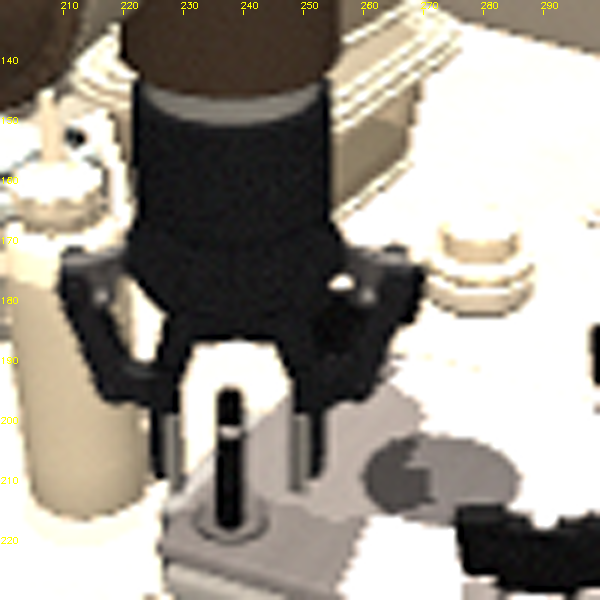

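View pics/t12.png

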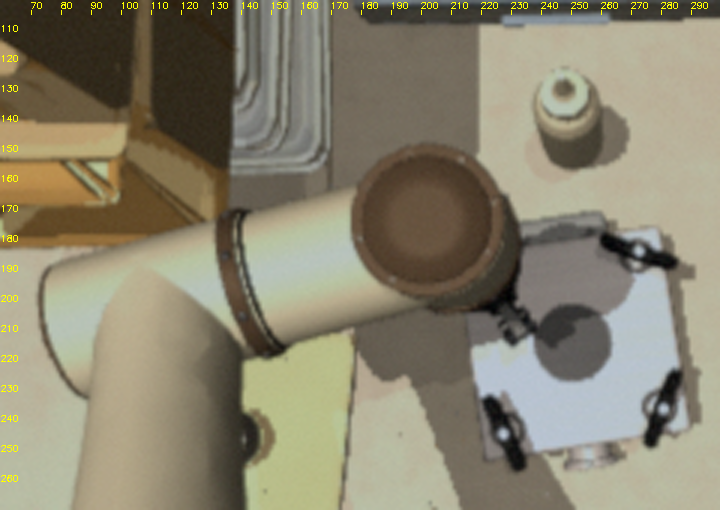

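Emit:
send_rows(
  deltas=[0,0,0,0,0.001,0.002,20,0,0,0,0,0.001,0.002,0,0,0,0,0,0.001,0.002,0,0,0,0,0,0.001,0.002,0,0,0,0,0,0.001,0.002,0],
)

```text
clock: 21.03
tcp_pos: [0.6225, -0.0022, 0.2768]
tcp_rot: [-2.776, 1.471, -0.002]
contact_force: [-3.3, -1.7, 5.3]
finger_gap: 0.123
```

Emit:
send_rows(
  deltas=[0,0,-0.1,0,0,0,0,0,0,-0.2,0,0,0,0,0,0,-0.3,0,0,0,0,0,0,-0.4,0,0,0,0,0,0,-0.5,0,0,0,0],
)

```text
clock: 21.45
tcp_pos: [0.6223, -0.0024, 0.2765]
tcp_rot: [2.32, -2.118, 0.001]
contact_force: [-3.1, -1.7, 4.2]
finger_gap: 0.125
```

Run:
```python
from h import *
st()
```

```text
t 21.45 q [ 0.256  0.493 -0.164  0.001 -0.914 -0.165] tcp [ 0.6223 -0.0024  0.2765] yaw -84.77 tilt [ 0.    -0.001] F [-3.1 -1.7  4.2] T [-0.57  0.76  0.11] gap 0.125
```

Emit:
send_rows(
  deltas=[0,0,-0.1,0,0,0,0,0,0,-0.2,0,0,0,0,0,0,-0.3,0,0,0,0,0,0,-0.4,0,0,0,0,0,0,-0.5,0,0,-0.001,0],
)

```text
clock: 21.87
tcp_pos: [0.6221, -0.0023, 0.2758]
tcp_rot: [1.724, -2.625, 0.001]
contact_force: [-6.8, 0.7, 12.5]
finger_gap: 0.125
```

Emit:
send_rows(
  deltas=[0,0,-0.1,0,0,0,0,0,0,-0.2,0,0,0,0,0,0,-0.3,0,0,0,0,0,0,-0.4,0,0,0,0,0,0,-0.5,0,0,0,0],
)

```text
clock: 22.28
tcp_pos: [0.6218, -0.0021, 0.2757]
tcp_rot: [1.021, -2.97, 0.0]
contact_force: [-6.8, 0.7, 7.2]
finger_gap: 0.124
```

Emit:
send_rows(
  deltas=[0,0,-0.1,0,0,0,0,0,0,-0.2,0,0,0,0,0,0,-0.3,0,0,0,0,0,0,-0.4,0,0,0,0,0,0,-0.5,0,0,-0.001,0],
)

```text
clock: 22.7
tcp_pos: [0.6218, -0.0016, 0.2751]
tcp_rot: [0.255, -3.13, 0.0]
contact_force: [-9.6, 2.7, 13.6]
finger_gap: 0.124
```

Emit:
send_rows(
  deltas=[0,0,-0.1,0,0,0,0,0,0,-0.2,0,0,0,0,0,0,-0.3,0,0,0,0,0,0,-0.4,0,0,0,0,0,0,-0.5,0,0,0,0],
)

```text
clock: 23.12
tcp_pos: [0.6217, -0.0011, 0.2749]
tcp_rot: [-0.527, -3.096, -0.001]
contact_force: [-7.0, 4.3, 8.1]
finger_gap: 0.126
```

Emit:
send_rows(
  deltas=[0,0,-0.06,0,0,0,0,0,0,-0.12,0,0,0,0,0,0,-0.18,0,0,0,0,0,0,-0.24,0,0,0,0,0,0,-0.26,0,0,0,0],
)

```text
clock: 23.53
tcp_pos: [0.6218, -0.0008, 0.2748]
tcp_rot: [-0.919, -3.003, -0.001]
contact_force: [-5.8, 5.1, 8.7]
finger_gap: 0.123
```

Run:
```python
from h import *
st()
```

```text
t 23.53 q [ 2.580e-01  4.940e-01 -1.660e-01 -1.000e-03 -9.110e-01 -2.423e+00] tcp [ 0.6218 -0.0008  0.2748] yaw 145.95 tilt [-0.001  0.001] F [-5.8  5.1  8.7] T [0.8  1.66 0.08] gap 0.123
```

Emit:
send_rows(
  deltas=[0,0,-0.04,0,0,0,0,0,0,-0.08,0,0,0,0,0,0,-0.1,0,0,0,0],
)

```text
clock: 23.78
tcp_pos: [0.6218, -0.0008, 0.2747]
tcp_rot: [-1.067, -2.954, -0.001]
contact_force: [-6.8, 5.7, 7.8]
finger_gap: 0.12
```

Run:
```python
from h import *
st()
```

```text
t 23.78 q [ 2.580e-01  4.940e-01 -1.660e-01 -1.000e-03 -9.110e-01 -2.522e+00] tcp [ 0.6218 -0.0008  0.2747] yaw 140.26 tilt [-0.001  0.001] F [-6.8  5.7  7.8] T [0.82 1.59 0.03] gap 0.120
```

Emit:
send_rows(
  deltas=[0,0,-0.03,0,0,0,0,0,0,-0.06,0,0,0,0,0,0,-0.09,0,0,0,0],
)

```text
clock: 24.03
tcp_pos: [0.6219, -0.0007, 0.2747]
tcp_rot: [-1.199, -2.903, -0.001]
contact_force: [-4.8, 4.8, 7.0]
finger_gap: 0.123
```

Run:
```python
from h import *
st()
```

```text
t 24.03 q [ 2.590e-01  4.940e-01 -1.660e-01 -1.000e-03 -9.110e-01 -2.612e+00] tcp [ 0.6219 -0.0007  0.2747] yaw 135.13 tilt [-0.001  0.001] F [-4.8  4.8  7. ] T [0.79 1.43 0.34] gap 0.123
```

Emit:
send_rows(
  deltas=[0,0,-0.02,0,0,0,0,0,0,-0.04,0,0,0,0],
)

```text
clock: 24.2
tcp_pos: [0.622, -0.0005, 0.2747]
tcp_rot: [-1.251, -2.881, -0.001]
contact_force: [-6.0, 6.2, 7.6]
finger_gap: 0.121
```

Run:
```python
from h import *
st()
```

```text
t 24.20 q [ 2.590e-01  4.950e-01 -1.660e-01 -1.000e-03 -9.110e-01 -2.649e+00] tcp [ 6.220e-01 -5.000e-04  2.747e-01] yaw 133.05 tilt [-0.     0.001] F [-6.   6.2  7.6] T [1.18 1.52 1.11] gap 0.121
```

Emit:
send_rows(
  deltas=[0,0,0,0,0,0,10,0,0,0,0,0,0,50,0,0,0,0,0,0,50,0,0,0,0,0,0.03,50,0,0,0,0,0,0.062,50],
)

```text
clock: 24.62
tcp_pos: [0.6222, -0.0021, 0.3332]
tcp_rot: [-1.256, -2.874, 0.005]
contact_force: [1.7, -0.4, -0.3]
finger_gap: 0.498
```

Emit:
send_rows(
  deltas=[0,0,0.12,-0.025,0,0,50,0,0,0.24,-0.05,-0.01,0,50,0,0,0.36,-0.075,-0.035,0,50,0,0,0.48,-0.1,-0.06,0,50,0,0,0.6,-0.112,-0.09,0,50],
)

```text
clock: 25.03
tcp_pos: [0.508, -0.0924, 0.3352]
tcp_rot: [-0.339, -3.123, -0.001]
contact_force: [0.4, 0.5, 0.2]
finger_gap: 0.498
```

Emit:
send_rows(
  deltas=[0,0,0.12,-0.001,-0.03,0,50,0,0,0.24,-0.001,-0.059,0,50,0,0,0.36,-0.001,-0.059,0,50,0,0,0.48,-0.001,-0.059,0,50,0,0,0.6,-0.001,-0.059,0,50],
)

```text
clock: 25.45
tcp_pos: [0.5095, -0.152, 0.3351]
tcp_rot: [-0.594, 3.084, 0.0]
contact_force: [0.7, -0.1, -0.4]
finger_gap: 0.502
```

Emit:
send_rows(
  deltas=[0,0,0.12,0,0,0,50,0,0,0.24,0,0,0,50,0,0,0.36,0,0,0,50,0,0,0.48,0,0,0,50,0,0,0.6,0,0,0,50],
)

```text
clock: 25.87
tcp_pos: [0.5097, -0.1512, 0.3351]
tcp_rot: [-1.481, 2.77, -0.0]
contact_force: [-1.0, -0.1, -0.2]
finger_gap: 0.499
```

Emit:
send_rows(
  deltas=[0,0,0.12,0,0,0,50,0,0,0.24,0,0,0,50,0,0,0.36,0,0,0,50,0,0,0.48,0,0,0,50,0,0,0.6,0,0,0,50],
)

```text
clock: 26.28
tcp_pos: [0.5097, -0.1512, 0.3351]
tcp_rot: [-2.233, 2.209, -0.001]
contact_force: [-0.2, 0.5, -0.9]
finger_gap: 0.499
```

Emit:
send_rows(
  deltas=[0,0,0.12,0,0,0,50,0,0,0.24,0,0,0,50,0,0,0.36,0,0,0,50,0,0,0.48,0,0,0,50,0,0,0.6,0,0,0,50],
)

```text
clock: 26.7
tcp_pos: [0.5097, -0.1512, 0.3351]
tcp_rot: [-2.786, 1.45, -0.001]
contact_force: [-0.4, 0.4, -0.4]
finger_gap: 0.501
```

Run:
```python
from h import *
st(); b,_=grab("scene","s13f"); crop(cv2.convertScaleAbs(b,alpha=1.6),200,130,140,120,5,"s13");a,_=grab("top","t13f"); crop(cv2.convertScaleAbs(a,alpha=1.6),200,165,100,98,6,"t13")
```

```text
t 26.70 q [ 0.017  0.29  -0.322 -0.    -0.958  0.594] tcp [ 0.5097 -0.1512  0.3351] yaw -54.99 tilt [0.001 0.   ] F [-0.4  0.4 -0.4] T [ 0.02 -0.01  0.04] gap 0.501
```

View pics/s13.png

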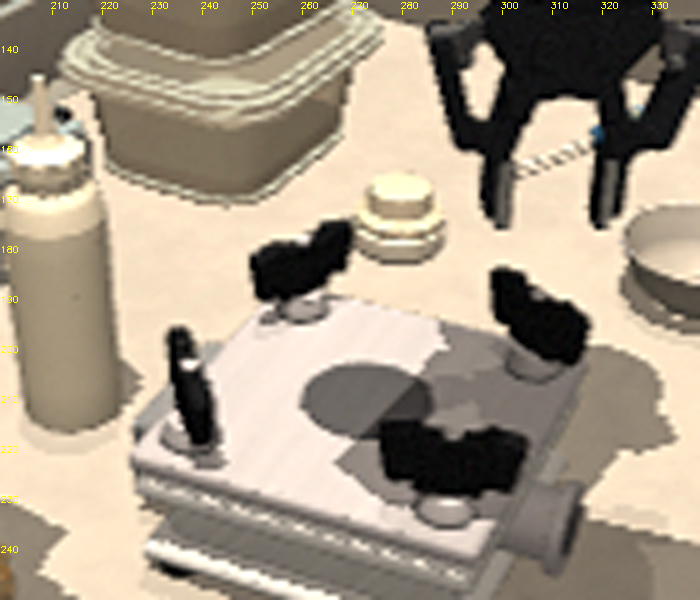

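View pics/t13.png

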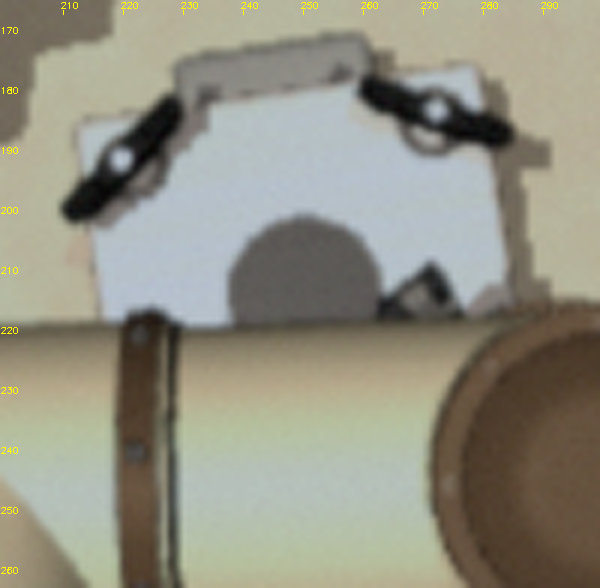

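Emit:
send_rows(
  deltas=[0,0,0.12,-0.001,0.001,0,50,0,0,0.24,-0.001,0.001,0,50,0,0,0.36,-0.001,0.001,0,50,0,0,0.48,-0.001,0.001,0,50,0,0,0.578,-0.001,0.001,0,50],
)

```text
clock: 27.22
tcp_pos: [0.5086, -0.1501, 0.3351]
tcp_rot: [-3.083, 0.601, -0.001]
contact_force: [0.4, -0.0, -0.7]
finger_gap: 0.5
```

Emit:
send_rows(
  deltas=[0,0,0,0,0,-0.015,50,0,0,0,0,0,-0.03,50,0,0,0,0,0,-0.045,50,0,0,0,0,0,-0.06,50,0,0,0,0,0,-0.06,50],
)

```text
clock: 27.63
tcp_pos: [0.5076, -0.15, 0.2724]
tcp_rot: [3.081, -0.61, -0.009]
contact_force: [0.7, 0.1, 0.5]
finger_gap: 0.494
```

Run:
```python
from h import *
st(); b,_=grab("scene","s14f"); crop(cv2.convertScaleAbs(b,alpha=1.6),250,130,100,100,6,"s14")
```

```text
t 27.63 q [ 1.900e-02  3.640e-01 -4.000e-01 -1.000e-03 -8.130e-01  1.161e+00] tcp [ 0.5076 -0.15    0.2724] yaw -22.41 tilt [-0.006  0.001] F [0.7 0.1 0.5] T [0.02 0.06 0.04] gap 0.494
```

View pics/s14.png

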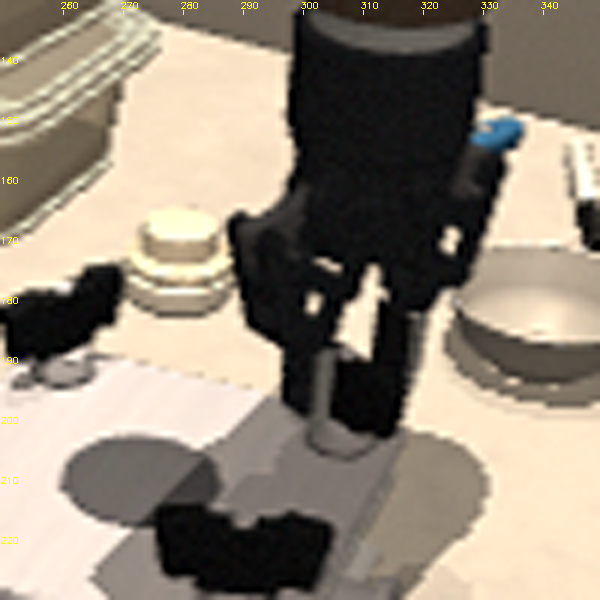

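Emit:
send_rows(
  deltas=[0,0,0,0,0,0,20,0,0,0,0,0,0,0,0,0,0,0,0,0,0,0,0,0,0,0,0,0,0,0,0,0,0,0,0],
)

```text
clock: 28.1
tcp_pos: [0.5091, -0.1498, 0.2763]
tcp_rot: [-3.083, 0.604, -0.004]
contact_force: [0.8, 1.3, 3.8]
finger_gap: 0.124
```

Emit:
send_rows(
  deltas=[0,0,-0.1,0,0,0,0,0,0,-0.2,0,0,0,0,0,0,-0.3,0,0,0,0,0,0,-0.4,0,0,0,0,0,0,-0.5,0,0,0,0],
)

```text
clock: 28.52
tcp_pos: [0.5089, -0.1501, 0.276]
tcp_rot: [-2.835, 1.354, -0.003]
contact_force: [0.2, -0.6, 2.1]
finger_gap: 0.125
```

Run:
```python
from h import *
st()
```

```text
t 28.52 q [ 0.019  0.359 -0.396  0.001 -0.814  0.66 ] tcp [ 0.5089 -0.1501  0.276 ] yaw -51.05 tilt [ 0.002 -0.001] F [ 0.2 -0.6  2.1] T [-0.32 -0.06  0.07] gap 0.125
```

Emit:
send_rows(
  deltas=[0,0,-0.1,0,0,0,0,0,0,-0.2,0,0,0,0,0,0,-0.3,0,0,0,0,0,0,-0.4,0,0,0,0,0,0,-0.5,0,0,-0.0005,0],
)

```text
clock: 28.93
tcp_pos: [0.5087, -0.1503, 0.2755]
tcp_rot: [2.412, -2.013, 0.002]
contact_force: [0.1, -0.6, 4.2]
finger_gap: 0.123
```

Emit:
send_rows(
  deltas=[0,0,-0.1,0,0,0,0,0,0,-0.2,0,0,0,0,0,0,-0.3,0,0,0,0,0,0,-0.4,0,0,0,0,0,0,-0.5,0,0,0,0],
)

```text
clock: 29.35
tcp_pos: [0.5084, -0.1503, 0.2753]
tcp_rot: [1.838, -2.547, 0.001]
contact_force: [-0.4, -1.6, 2.2]
finger_gap: 0.122
```

Emit:
send_rows(
  deltas=[0,0,-0.1,0,0,0,0,0,0,-0.2,0,0,0,0,0,0,-0.3,0,0,0,0,0,0,-0.4,0,0,0,0,0,0,-0.5,0,0,-0.001,0],
)

```text
clock: 29.77
tcp_pos: [0.5083, -0.1503, 0.2746]
tcp_rot: [1.151, -2.922, 0.001]
contact_force: [-3.4, 0.2, 9.1]
finger_gap: 0.123
```

Emit:
send_rows(
  deltas=[0,0,-0.1,0,0,0,0,0,0,-0.2,0,0,0,0,0,0,-0.3,0,0,0,0,0,0,-0.4,0,0,0,0,0,0,-0.5,0,0,0,0],
)

```text
clock: 30.18
tcp_pos: [0.508, -0.1501, 0.2745]
tcp_rot: [0.392, -3.116, 0.0]
contact_force: [-2.3, 0.6, 5.6]
finger_gap: 0.121
```

Emit:
send_rows(
  deltas=[0,0,-0.06,0,0,0,0,0,0,-0.12,0,0,0,0,0,0,-0.18,0,0,0,0,0,0,-0.24,0,0,0,0,0,0,-0.26,0,0,0,0],
)

```text
clock: 30.6
tcp_pos: [0.508, -0.15, 0.2743]
tcp_rot: [-0.011, -3.14, 0.0]
contact_force: [-2.3, 0.8, 4.5]
finger_gap: 0.123
```

Run:
```python
from h import *
st()
```

```text
t 30.60 q [ 0.019  0.361 -0.399  0.    -0.812 -1.597] tcp [ 0.508  -0.15    0.2743] yaw 179.61 tilt [-0.002 -0.   ] F [-2.3  0.8  4.5] T [0.27 1.   0.02] gap 0.123
```

Emit:
send_rows(
  deltas=[0,0,-0.04,0,0,0,0,0,0,-0.08,0,0,0,0,0,0,-0.1,0,0,0,0],
)

```text
clock: 30.85
tcp_pos: [0.5079, -0.1499, 0.2742]
tcp_rot: [-0.162, -3.135, 0.001]
contact_force: [-4.0, 2.2, 5.4]
finger_gap: 0.124
```

Run:
```python
from h import *
st()
```

```text
t 30.85 q [ 0.02   0.361 -0.399  0.    -0.813 -1.694] tcp [ 0.5079 -0.1499  0.2742] yaw 174.08 tilt [-0.002 -0.   ] F [-4.   2.2  5.4] T [0.71 1.13 0.83] gap 0.124
```

Emit:
send_rows(
  deltas=[0,0,-0.015,0,0,0,0,0,0,-0.025,0,0,0,0],
)

```text
clock: 31.02
tcp_pos: [0.508, -0.1497, 0.2742]
tcp_rot: [-0.196, -3.133, 0.002]
contact_force: [-3.4, 2.7, 5.6]
finger_gap: 0.123
```

Run:
```python
from h import *
st()
```

```text
t 31.02 q [ 2.000e-02  3.610e-01 -4.000e-01  1.000e-03 -8.130e-01 -1.716e+00] tcp [ 0.508  -0.1497  0.2742] yaw 172.85 tilt [-0.003 -0.001] F [-3.4  2.7  5.6] T [0.73 1.14 1.3 ] gap 0.123
```

Stop reached. Release, lift and clear the view (go back, toward −x and +y).

Emit:
send_rows(
  deltas=[0,0,0,0,0,0,10,0,0,0,0,0,0,50,0,0,0,0,0,0,50,0,0,0,0,0,0.03,50,0,0,0,0,0,0.065,50],
)

```text
clock: 31.43
tcp_pos: [0.5079, -0.15, 0.3367]
tcp_rot: [-0.206, -3.128, -0.0]
contact_force: [1.0, 1.1, -0.5]
finger_gap: 0.502
```

Emit:
send_rows(
  deltas=[0,0,0,0,-0.03,0.02,50,0,0,0,0,-0.06,0.04,50,0,0,0,0,-0.1,0.06,50,0,0,0,-0.02,-0.13,0.06,50,0,0,0,-0.04,-0.16,0.06,50],
)

```text
clock: 31.85
tcp_pos: [0.4687, -0.3118, 0.4]
tcp_rot: [0.204, 3.131, -0.002]
contact_force: [0.1, -0.1, -1.5]
finger_gap: 0.499
```

Emit:
send_rows(
  deltas=[0,0,0,-0.02,-0.03,0,50,0,0,0,-0.04,-0.06,0,50,0,0,0,-0.06,-0.09,0,50,0,0,0,-0.08,-0.12,0,50,0,0,0,-0.08,-0.12,0,50],
)

```text
clock: 32.27
tcp_pos: [0.3855, -0.434, 0.3982]
tcp_rot: [-0.215, -3.134, 0.001]
contact_force: [0.8, -0.1, -0.5]
finger_gap: 0.501
```

Run:
```python
from h import *
st(); b,_=grab("scene","s15f"); a,_=grab("top","t15f"); crop(cv2.convertScaleAbs(a,alpha=1.6),200,165,100,98,6,"t15")
cv2.imwrite("pics/f15.png",cv2.resize(cv2.convertScaleAbs(np.hstack([b,a]),alpha=1.5),(800,300)))
```

```text
t 32.27 q [-5.650e-01  3.140e-01 -1.150e-01  1.000e-03 -1.142e+00 -1.143e+00] tcp [ 0.3855 -0.434   0.3982] yaw 172.16 tilt [-0.001 -0.   ] F [ 0.8 -0.1 -0.5] T [-0.01 -0.09 -0.01] gap 0.501
```

View pics/t15.png

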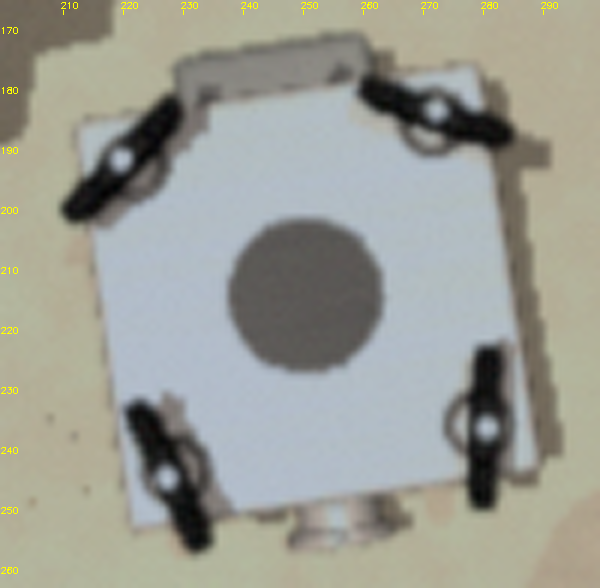

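View pics/f15.png

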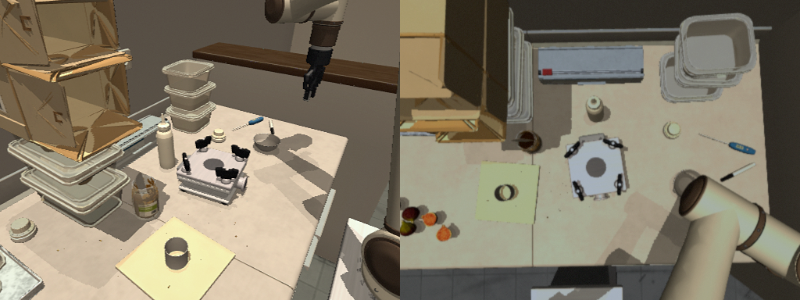

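Run:
```python
from h import *
t=topcam()
for n,p,q,e in ((0,(137,408),(200,543),19),(1,(173,105),(70,212),-47),(2,(370,88),(505,133),67.6),(3,(489,353),(482,502),-7.1)):
    a=back(t,p[0]/6+199.5,p[1]/6+164.5,.124);b=back(t,q[0]/6+199.5,q[1]/6+164.5,.124);d=a-b;print(n,np.degrees(np.arctan2(d[1],d[0])),e)
a=cv2.imread("pics/t15f.png");o=cv2.imread("pics/top0.png")
crop(cv2.convertScaleAbs(a,alpha=1.6),90,200,100,95,6,"b15")
```

```text
0 24.44250467010684 19
1 -44.57557526557486 -47
2 70.42991831106018 67.6
3 -4.058638464075731 -7.1
```

View pics/b15.png

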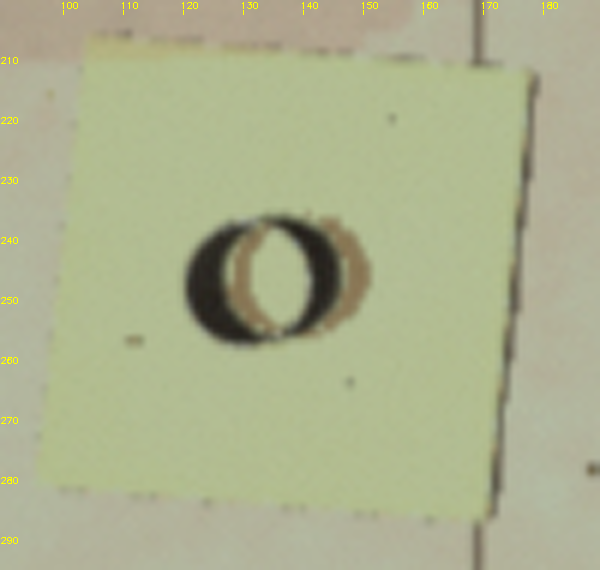

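Run:
```python
from h import *
st(); print(robot.hand_in())
```

```text
t 32.37 q [-0.56   0.313 -0.116 -0.    -1.142 -1.145] tcp [ 0.3875 -0.4312  0.3981] yaw 172.33 tilt [-0.  0.] F [0.6 0.5 0.5] T [ 0.07 -0.01 -0.  ] gap 0.498
the job is handed in; nothing more can be done
None
```

The job is done and handed in at about 32 s. The ring mould stands upright near the middle of the cake board. All four wing nuts were turned clockwise to their stops one at a time, in cross order: front left, back right, back left, front right.

- **Nuts at the stop:** The wrist torque rose from about 0.1 N m to between 1.1 and 2.0 N m as each nut reached its stop.
- **Nut angles:** In the last top picture the wings sit 2.4 to 5.4° short of where the gripper finished. That fits the gripper twisting about 2.6° per N m against the stops. Allowing for that, each nut is within about 0.5° of its stop.
- **Surroundings:** Judged by eye in the last pictures, the bottle, jar, bowl and timer stand where they were. The arm is clear of everything, with almost no force on the tool.
- **Not checked:** I did not measure how far the cover sank; I relied on the nuts having reached their stops.

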